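Set up the bar filling machine

ROBOT

A 6-joint arm with a two-finger parallel gripper is mounted at the origin on the work surface. World frame = base frame: x ahead of the robot, y to its left, z up, the work surface at z = 0. Lengths are in mm, angles in rad, forces in N, time in s.
With the tool pointing down it reaches from about 300 to 950 mm from the base axis. Payload 3.1 kg.
Tool frame: the origin (TCP) lies at the very end of the fingers, on their centre line; the grasp point (between the pads) lies 19 mm behind it; z points along the fingers, y is the line along which they close (so a half turn about z gives the same grasp; the last joint's range is limited). The gripper opens to 85 mm and grips with 20 to 120 N. Pads are 22 mm wide; open, the fingers measure 114 mm over their backs; the gripper's body (76 mm by 85 mm) begins 54 mm behind the grasp point. The pads swing forward as they close: fully open they stand 13 mm farther back than shut.
Start: joints at [1.255, 0.308, 1.634, -0, 1.2, -0.07], TCP at [152.109, 606.213, 208.672] pointing down, gripper open.
Joint ranges: [-3.06, 3.06], [-0.79, 1.96], [0.05, 2.63], [-1.19, 4.34], [0.05, 2.64], [-2.94, 2.94]. Speed limits (rad/s): [2.79, 2.79, 3.14, 3.14, 3.14, 3.14].

INTERFACE

Orientations are given as a rotation vector (axis times angle).
In Python, from bench import arm gives the robot as it stands.
- The arm moves only by the tool step_arm, never from a script. Its argument "motion" is a list that holds one entry, the list of rows, each a list of 5 numbers: the shift along the tool's x, y, z in mm, then the turn about the tool's z in degrees, then the opening, from 0 (shut) to 1 (fully open). In form: [[[tx, ty, tz, yaw, jaw], ...]]. A call has 1 to 10 rows; each row is the pose to reach, as a shift and turn from the pose commanded when the call began, along the tool's axes at that moment; what a row does not reach only later rows make up. A row lasts 1/8 s, in which the tool goes at most 62.5 mm and 10.7 degrees, less where a joint would pass 70% of its speed; a pose out of reach is approached as far as the arm can. A call with a gripper value outside its range is refused whole. The fingers move at their own pace and stop on an object; the grip force is fixed at half the most. Time passes only in rows, so rows that repeat a pose let the fingers close. It gives the time, the measured TCP pose, the force, the opening and the grip force at its end, in the units of the state.
- arm.get_state(): the state, without advancing time (a new reading comes with each control period).
- arm.snapshot(name): name is "scene" or "top" or "wrist"; returns the picture (384x512x3 uint8, red, green, blue); there is no depth.
- arm.camera_model(name): a dict with "fx", "fy", "cx", "cy" (pixels), "D" ([k1, k2, p1, p2, k3] as OpenCV has them; the pictures are not rectified), "cam_to_world" (4x4, takes a point from camera to world coordinates). Camera axes: x right, y up, looking along -z (the intrinsics and any distortion apply to the point x, -y, -z); pixel columns grow to the right and rows downward; lengths in mm; the calibration is good to about 2 mm. A picture is of the moment at which its call begins: read the wrist's pose just before it. camera_model takes no time and is no camera call; for the wrist camera it gives the pose at the moment of the call.
- arm.job_done(): hands the job in; it is judged then, once.
The state is a dict: "t": time; "q": joint angles; "joint_vel": joint speeds; "joint_torque": joint torques, N m; "ee_pos": TCP position; "eef_rot": TCP orientation; "contact_force": force on the tool from outside, world axes, zero at the start; "ft_torque": the same for the moment, N m; "width": finger opening in mm; "grasp_force": force on a finger pad.
Only numpy, scipy, OpenCV 4.12 (cv2) and the standard library are available. Lean on these libraries where they do the work, as an engineer would, in place of code of your own. Each camera call takes 0.05 s, during which the arm holds its last target. There are 200 camera calls.

TASK

Set the filling machine up for a batch of 100 mm bars: put the wrong-size moulds left on its white carriage into the grey wash tub and lay every 100 mm mould from the bench flat in the carriage, one to a bay between the blue ribs and inside the grey lines, leaving the shorter and longer moulds on the bench and everything else where they are. Then slide the loaded carriage so that its red spot is straight under the nozzle tip, and turn the dial so that its white pointer meets the green clip. Last of all, with everything set, press the yellow start button fully and let go.

Things in the scene. Friction and masses are not known exactly. Their poses are not given: they have to be found in the camera images.
- mould_a: Dark steel open-topped bar mould, 36 wide and 35 high like all the others, walls and floor 4 thick, about 0.12 kg. RIGHT size: 100 long. Starts on the bench in front of the rail among shorter and longer ones. May be absent. Lying flat at the start. Origin: centre of its underside; x along its length, z up.
- mould_b: Dark steel open-topped bar mould, 36 wide and 35 high like all the others, walls and floor 4 thick, about 0.12 kg. RIGHT size: 100 long. Starts on the bench in front of the rail among shorter and longer ones. May be absent. Lying flat at the start. Origin: centre of its underside; x along its length, z up.
- mould_c: Dark steel open-topped bar mould, 36 wide and 35 high like all the others, walls and floor 4 thick, about 0.12 kg. RIGHT size: 100 long. Starts on the bench in front of the rail among shorter and longer ones. May be absent. Lying flat at the start. Origin: centre of its underside; x along its length, z up.
- left_short: Dark steel open-topped bar mould, 36 wide and 35 high like all the others, walls and floor 4 thick, about 0.12 kg. WRONG size: 80 long, left on the carriage in a bay. May be absent. Lying flat at the start. Origin: centre of its underside; x along its length, z up.
- left_long: Dark steel open-topped bar mould, 36 wide and 35 high like all the others, walls and floor 4 thick, about 0.12 kg. WRONG size: 120 long, left on the carriage in a bay. May be absent. Lying flat at the start. Origin: centre of its underside; x along its length, z up.
- short_mould: Dark steel open-topped bar mould, 36 wide and 35 high like all the others, walls and floor 4 thick, about 0.12 kg. Wrong size: 80 long, lies on the bench among the 100 mm ones; stays there. Lying flat at the start. Origin: centre of its underside; x along its length, z up.
- long_mould: Dark steel open-topped bar mould, 36 wide and 35 high like all the others, walls and floor 4 thick, about 0.12 kg. Wrong size: 120 long, lies on the bench among the 100 mm ones; stays there. Lying flat at the start. Origin: centre of its underside; x along its length, z up.
- tub: Grey plastic wash tub, open-topped, fixed to the bench, 170 (x) by 200 (y) by 50 high outside, walls and floor 5 thick. Origin: centre of its underside; its y runs along its 200 side.
- carriage (a joint): Travel of the filling machine's white carriage along its rail, m: 0 as it starts (its -y stop), growing in the carriage's +y (to the robot's left, towards the nozzle), 0.18 at the far stop. It slides with about 2.5 N of friction and stays where it is left. Its deck is 140 (x) by 360 (y), top 44 above the bench.
- bay1 (a point): Centre of carriage bay 1 (nearest the nozzle), on the deck surface, moving with the carriage. x across the deck (a mould's long axis lies along x), y along the slide, z up. The bay is 66 wide in y, between blue ribs 4 thick and 10 high; grey lines on the deck 62 either side of its centre in x mark its ends.
- bay2 (a point): Centre of carriage bay 2 (middle, 70 from bay 1), on the deck surface, moving with the carriage. x across the deck (a mould's long axis lies along x), y along the slide, z up. The bay is 66 wide in y, between blue ribs 4 thick and 10 high; grey lines on the deck 62 either side of its centre in x mark its ends.
- bay3 (a point): Centre of carriage bay 3 (farthest from the nozzle, next to the handle), on the deck surface, moving with the carriage. x across the deck (a mould's long axis lies along x), y along the slide, z up. The bay is 66 wide in y, between blue ribs 4 thick and 10 high; grey lines on the deck 62 either side of its centre in x mark its ends.
- start_spot (a point): Centre of the red spot with cross lines, on the deck surface at the carriage's +y end, 125 from bay 1's centre. Moves with the carriage.
- handle_top (a point): Centre of the top of the carriage's black upright handle block at its -y end: 50 (x) by 14 (y) by 45 high above the deck. Grip it from above across its 14 mm (fingers closing along y); its faces are 30 or more from a mould centred in bay 3. Axes as the carriage's.
- nozzle_tip (a point): Lower tip of the filling machine's fixed brass nozzle, 75 above the bench (31 above the deck). The nozzle hangs from a level pipe 135 above the bench (24 thick) that comes from a white column with a steel hopper, 330 high, about 165 beyond it in +y and 60 in +x. x, z axes fixed to the rail.
- dial_grip (a point): On the axis of the black portion dial, at the height to grip (30 above the dial's underside, 82 above the bench). The grip is a raised bar 50 long, 14 wide, its top 90 above the bench, along the pointer's line. Turns with the dial: its -x axis is the way the pointer points, z up.
- dial_pointer (a point): Tip of the dial's white pointer (a white stripe on the bar's top shows the same side), 40 from the axis, turning with the dial. The dial turns about 3 rad in all and starts near its anticlockwise stop; the clip always lies 0.5 to 2.2 rad clockwise (seen from above) of the starting pointer. About 0.05 N m of friction; it stays where left.
- clip_mark (a point): Inner end of the green set clip, 40 from the dial's axis: the pointer tip comes here when set. The clip's place differs from start to start; it is stiff, leave it. It sits on a steel scale ring with black ticks, on the white console (150 by 150, 50 high).
- start (a joint): Travel of the yellow start button, m: 0 up, 0.006 fully down (about 5 N); springs back.
- start_top (a point): Centre of the top of the yellow start button, 24 across, on the console's corner (nearest the robot and to its left), 68 above the bench.
- jar_jam: Amber jar with red cap, 70 across, 100 high; bystander. Origin: centre of its underside.
- jar_flour: Clear jar with white cap, 80 across, 90 high; bystander. Origin: centre of its underside.
- cup: Blue cup, 64 across, 70 high; bystander. Origin: centre of its underside.
- scraper: Dough scraper lying flat, steel blade and red grip, 80 by 130; bystander. Origin: its middle, on the bench.
There are look-alikes about, which are no part of the job. Leave any pink look-alike of the mould_c alone.

How it is judged (in metres and radians):
On the way, in this order (a step that is already met when the one before it is completed fails the run):
1. wrong-size moulds in the tub and every 100 mm mould in a bay (((x of mould_a in the frame of bay1 between -0.015 and 0.015 m and y of mould_a in the frame of bay1 between -0.018 and 0.018 m and z of mould_a in the frame of bay1 between -0.008 and 0.008 m and angle between the x axis of mould_a and the x axis of bay1, either way round below 0.3 rad) or (x of mould_a in the frame of bay2 between -0.015 and 0.015 m and y of mould_a in the frame of bay2 between -0.018 and 0.018 m and z of mould_a in the frame of bay2 between -0.008 and 0.008 m and angle between the x axis of mould_a and the x axis of bay2, either way round below 0.3 rad) or (x of mould_a in the frame of bay3 between -0.015 and 0.015 m and y of mould_a in the frame of bay3 between -0.018 and 0.018 m and z of mould_a in the frame of bay3 between -0.008 and 0.008 m and angle between the x axis of mould_a and the x axis of bay3, either way round below 0.3 rad)) and angle between each of mould_a, mould_b, mould_c's own z axis and vertical below 0.15 rad and linear speed of each of mould_a, mould_b, mould_c, left_short, left_long below 0.02 m/s and ((x of mould_b in the frame of bay1 between -0.015 and 0.015 m and y of mould_b in the frame of bay1 between -0.018 and 0.018 m and z of mould_b in the frame of bay1 between -0.008 and 0.008 m and angle between the x axis of mould_b and the x axis of bay1, either way round below 0.3 rad) or (x of mould_b in the frame of bay2 between -0.015 and 0.015 m and y of mould_b in the frame of bay2 between -0.018 and 0.018 m and z of mould_b in the frame of bay2 between -0.008 and 0.008 m and angle between the x axis of mould_b and the x axis of bay2, either way round below 0.3 rad) or (x of mould_b in the frame of bay3 between -0.015 and 0.015 m and y of mould_b in the frame of bay3 between -0.018 and 0.018 m and z of mould_b in the frame of bay3 between -0.008 and 0.008 m and angle between the x axis of mould_b and the x axis of bay3, either way round below 0.3 rad)) and ((x of mould_c in the frame of bay1 between -0.015 and 0.015 m and y of mould_c in the frame of bay1 between -0.018 and 0.018 m and z of mould_c in the frame of bay1 between -0.008 and 0.008 m and angle between the x axis of mould_c and the x axis of bay1, either way round below 0.3 rad) or (x of mould_c in the frame of bay2 between -0.015 and 0.015 m and y of mould_c in the frame of bay2 between -0.018 and 0.018 m and z of mould_c in the frame of bay2 between -0.008 and 0.008 m and angle between the x axis of mould_c and the x axis of bay2, either way round below 0.3 rad) or (x of mould_c in the frame of bay3 between -0.015 and 0.015 m and y of mould_c in the frame of bay3 between -0.018 and 0.018 m and z of mould_c in the frame of bay3 between -0.008 and 0.008 m and angle between the x axis of mould_c and the x axis of bay3, either way round below 0.3 rad)) and x of left_short in the frame of tub between -0.08 and 0.08 m and y of left_short in the frame of tub between -0.095 and 0.095 m and z of each of left_short, left_long in the frame of tub below 0.045 m and x of left_long in the frame of tub between -0.08 and 0.08 m and y of left_long in the frame of tub between -0.095 and 0.095 m), for 0.2 s.
2. the carriage is slid so that the red spot is under the nozzle tip (horizontal distance between start_spot and nozzle_tip below 0.005 m and velocity of joint carriage between -0.005 and 0.005 m/s), for 0.2 s.
3. with moulds, carriage and dial set, the start button is pressed (all of step 1 and horizontal distance between start_spot and nozzle_tip below 0.005 m and horizontal distance between dial_pointer and clip_mark below 0.005 m and value of joint start above 0.004 m), for 0.05 s.
At the end, for the whole second after the job is handed in: Released, at rest: 100 mm moulds flat, one per bay (centre within 15 mm across, 18 mm along the slide, 0.3 rad); the carriage's wrong moulds in the tub; red spot within 5 mm of under the nozzle tip; pointer within 5 mm of the clip mark; button pressed over 4 mm after all that, then up (all of step 1 and all of step 2 and horizontal distance between dial_pointer and clip_mark below 0.005 m and value of joint start below 0.002 m); the robot touches nothing.
It fails at once if a shorter or longer mould on the bench is moved more than 6 cm (distance of any of short_mould, long_mould from where it was at the start of the episode above 0.06 m).
It fails at once if a bystander is moved more than 5 cm (distance of any of jar_jam, jar_flour, cup, scraper from where it was at the start of the episode above 0.05 m).
Of mould_a, mould_b, mould_c only 2 to 3 are there at a start; the rules pass over those that are not, and their reading is None.
Of left_short, left_long only 1 to 2 are there at a start; the rules pass over those that are not, and their reading is None.
At some moment in a run one of mould_a, mould_b, mould_c, left_short, left_long may be knocked a few centimetres aside while the robot is not near it.
Once in a run the grip may slacken for a moment while it holds something.
It also fails if it takes over 210 s, if anything falls off the work surface, if the arm or the gripper's body presses on something with over 40 N, if the wrist force passes 120 N, or if a joint passes its speed limit or range.

## Working session

There is one attempt and no reset: what is moved stays moved. The work goes in short steps, Python scripts to look and compute and a tool call to move; the robot and the scene stay as the last step left them, time stands still between calls to the robot, and variables do not carry over. Pictures are saved under pics/ and viewed, at most 14 in all, crops included, and the job is handed in when it is done.

Besides the shell and the picture viewer there is one more tool, called as name([rows], argument=value, ...), one row to a line, values as JSON. step_arm: Moves the arm, as the interface text tells. Its arguments: {"type":"object","properties":{"motion":{"type":"array","items":{"type":"array","items":{"type":"array","items":{"type":"number"}}}}},"required":["motion"]}

```bash
ls; mkdir -p pics
cat > h.py <<'E'
import numpy as np, cv2
from bench import arm
def cam(n):
    m=arm.camera_model(n); K=np.array([[m['fx'],0,m['cx']],[0,m['fy'],m['cy']],[0,0,1.]]); return K,np.array(m['D'],float),np.array(m['cam_to_world'],float)
def ray(c,uv):
    K,D,T=c; p=cv2.undistortPoints(np.array(uv,float).reshape(-1,1,2),K,D).reshape(-1,2)
    d=np.c_[p[:,0],-p[:,1],-np.ones(len(p))]@T[:3,:3].T; return T[:3,3],d
def plane(c,uv,z):
    o,d=ray(c,uv); return o+d*((z-o[2])/d[:,2])[:,None]
def proj(c,P):
    K,D,T=c; q=(np.array(P,float).reshape(-1,3)-T[:3,3])@T[:3,:3]; q[:,1:]*=-1
    return cv2.projectPoints(q,np.zeros(3),np.zeros(3),K,D)[0].reshape(-1,2)
def tri(c1,u1,c2,u2):
    o1,d1=ray(c1,u1);o2,d2=ray(c2,u2);out=[]
    for a,b in zip(d1,d2):
        s=np.linalg.lstsq(np.c_[a,-b],o2-o1,rcond=None)[0]; p=o1+a*s[0];q=o2+b*s[1]; out.append([*((p+q)/2),np.linalg.norm(p-q)])
    return np.array(out)
def snap(n,f):
    c=cam(n); im=arm.snapshot(n); cv2.imwrite(f'pics/{f}.png',im[...,::-1]); return im,c
E
python3 - <<'E'
from h import *
np.set_printoptions(precision=3,suppress=True)
for n in ("scene","top","wrist"):
    im,c=snap(n,n+"0"); print(n,c[0].ravel(),c[1],c[2])
a=cv2.imread('pics/top0.png');cv2.imwrite('pics/top0b.png',cv2.resize(a,(800,600),interpolation=cv2.INTER_CUBIC))
a=cv2.imread('pics/scene0.png');cv2.imwrite('pics/scene0b.png',cv2.resize(a,(800,600),interpolation=cv2.INTER_CUBIC))
print(arm.get_state())
E
```

```text
pics
scene [359.847   0.    254.271   0.    359.847 188.47    0.      0.      1.   ] [0.004 0.    0.    0.    0.   ] [[  -0.216   -0.809    0.547 1112.049]
 [   0.976   -0.179    0.12   208.721]
 [   0.001    0.56     0.829 1056.364]
 [   0.       0.       0.       1.   ]]
top [438.307   0.    259.178   0.    438.307 200.365   0.      0.      1.   ] [-0.111  0.     0.     0.     0.   ] [[  -0.004    0.993   -0.121  312.731]
 [  -1.      -0.007   -0.022   67.024]
 [  -0.023    0.121    0.992 1445.872]
 [   0.       0.       0.       1.   ]]
wrist [266.33    0.    255.49    0.    266.33  193.156   0.      0.      1.   ] [-0.049  0.     0.     0.     0.   ] [[  0.244  -0.931  -0.27   83.421]
 [  0.97    0.233   0.071 623.37 ]
 [ -0.003  -0.279   0.96  372.443]
 [  0.      0.      0.      1.   ]]
{'t': 0.15, 'q': array([ 1.255,  0.309,  1.635, -0.   ,  1.2  , -0.07 ]), 'joint_vel': array([ 0.001, -0.003, -0.005, -0.001,  0.   , -0.001]), 'joint_torque': array([  0.   , -41.58 , -27.715,  -0.   ,   0.006,   0.   ]), 'ee_pos': array([151.882, 605.54 , 207.684]), 'eef_rot': array([-0.385, -3.118,  0.003]), 'contact_force': array([-0.043,  0.585,  0.75 ]), 'ft_torque': array([-0.014, -0.009, -0.041]), 'grasp_force': 0.0, 'width': 85.39770395879141}
```

View pics/top0b.png

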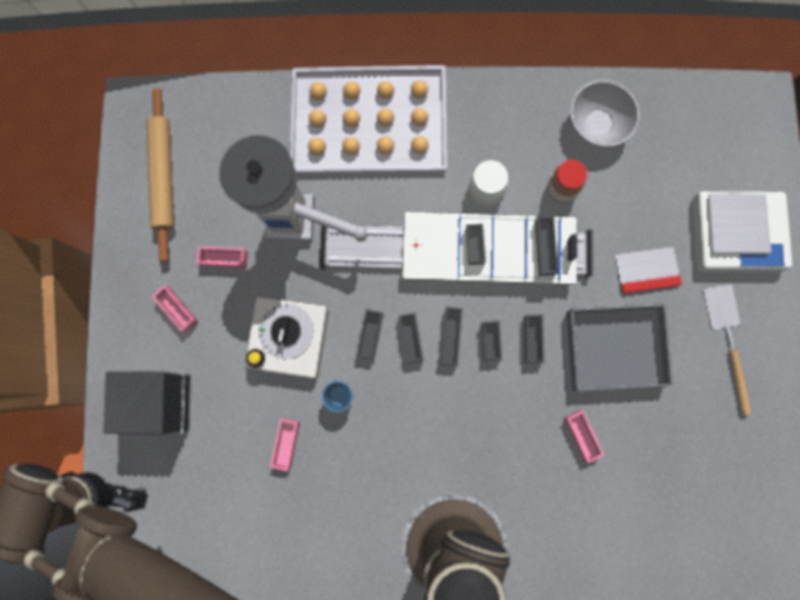

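View pics/scene0b.png

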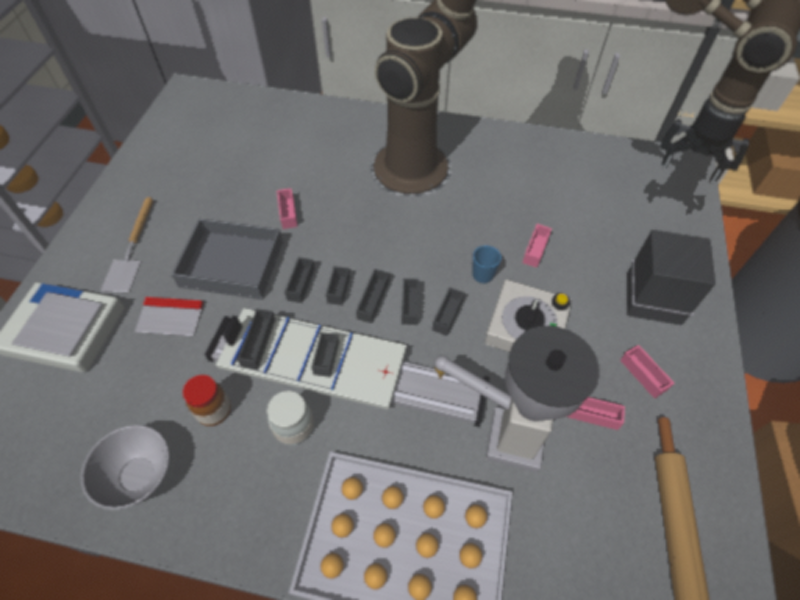

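The top view shows five dark bench moulds at about (370,337), (410,338), (450,338), (490,342) and (532,340). On the carriage there is a short one in bay 1 at (475,245) and a long one in bay 3 at (546,247). Pink look-alikes are at (221,257), (174,309), (285,445) and (584,437), and the tub is at (618,350). Next I'll measure sizes and positions.

```bash
cat > m.py <<'E'
from h import *
np.set_printoptions(precision=1,suppress=True)
ct,cs=cam('top'),cam('scene')
def dark(im,th): 
    g=im.max(2); return ((g<th)*255).astype(np.uint8)
def rects(im,c,z,th,lo,hi):
    out=[]
    m=dark(im,th)
    for k in cv2.findContours(m,cv2.RETR_EXTERNAL,cv2.CHAIN_APPROX_NONE)[0]:
        a=cv2.contourArea(k)
        if not lo<a<hi: continue
        P=plane(c,k.reshape(-1,2),z)[:,:2].astype(np.float32)
        (x,y),(w,h),an=cv2.minAreaRect(P)
        M=cv2.moments(k); 
        if h>w: w,h,an=h,w,an+90
        out.append((x,y,w,h,(an+90)%180-90,M['m10']/M['m00'],M['m01']/M['m00']))
    return np.array(out)
E
python3 - <<'E'
from m import *
t=cv2.imread('pics/top0.png');s=cv2.imread('pics/scene0.png')
for th in (60,75):
    print(rects(t,ct,35,th,150,1500)); 
print(rects(s,cs,35,60,100,1500))
E
```

```text
[[  -8.    51.5  103.5   75.6  -43.9  276.3  353. ]
 [  31.7  842.4  111.7   70.2  -22.9   34.3  333.2]
 [ 122.8  738.9   88.5   57.    30.9   64.3  313.9]
 [ 299.6  588.5  123.7   37.2    1.5  109.4  258.1]
 [1186.   857.3  209.2   29.3   89.5   50.6   11.9]
 [1187.8 -532.8  264.6   31.9  -89.7  435.3    3.5]
 [1183.8 -194.5  215.5   24.2  -89.7  340.5    2.5]
 [1185.   153.3  247.6   28.2   88.7  242.7    2.7]]
[[ -65.7  -21.3  125.8   56.6   89.6  297.9  375.4]
 [ -77.7  906.2  128.7   83.8  -86.3   15.1  372.9]
 [   1.2    3.3  190.4  137.7  -69.6  286.2  350.6]
 [  31.9  867.2  144.2  142.    72.5   32.5  339.1]
 [  39.7  626.9  448.1  114.1   58.2   82.9  333.1]
 [ 293.5  591.6  132.8   59.6  -10.8  108.9  258.7]
 [ 450.6  350.3   55.9   52.7    0.8  182.9  210.9]
 [ 418.2 -433.9  158.4   36.8   11.5  423.3  220.1]
 [ 565.1  824.6  179.6   84.1    4.1   46.1  175. ]]
[[ 846.5  801.8   72.8   35.9   -9.4  503.9  370. ]
 [ 524.8  409.1   49.9   32.6  -18.3  355.2  230.1]
 [ 622.3 -266.7  103.6   42.9   -1.7  145.   212.1]
 [ 601.7 -213.4  107.9   18.3    2.2  161.1  214.7]
 [ 432.6  347.7   56.2   52.1  -59.9  338.6  203.2]
 [ 241.5  590.   190.    34.6   -1.7  411.9  171.4]
 [ 411.9 -432.3  144.7   22.2    2.6  122.3  159.4]
 [ 118.8  884.7  363.8   46.7  -33.1  492.5  158.3]
 [ -90.4   26.   276.2   69.3   16.   275.6   87.4]
 [-243.3  766.7  308.9  204.1  -26.4  452.5   87.8]
 [-309.2 -112.8  174.    88.8   25.   252.5   51.1]
 [-547.   896.3  205.3  109.   -20.6  474.4   48.4]
 [-699.4  967.9  199.7  105.2  -21.5  488.    32. ]
 [-574.6  753.1  471.9   32.2  -18.9  446.7   38. ]
 [-583.  -100.6  134.3  107.2   65.5  267.2   18.4]
 [-465.9   10.8  465.6  167.1    6.2  282.1   36.8]]
```

Run:
```python
from m import *
t=cv2.imread('pics/top0.png')
print(t.max(2)[195:240:4,222:352:3])
for th in (85,95,105):
  m=t.copy(); m[:190]=255; m[245:]=255; m[:,:222]=255;m[:,360:]=255
  print(th,rects(m,ct,35,th,100,1800))
  m=t.copy(); m[:130]=255; m[190:]=255; m[:,:258]=255;m[:,372:]=255
  print(rects(m,ct,79,th,100,1800))
c=cv2.resize(t[125:260,150:440],None,fx=2.75,fy=2.75,interpolation=cv2.INTER_CUBIC);cv2.imwrite('pics/c1.png',c)
```

```text
[[148 147 150 149 148 147 150 150 149 149 145 149 152 155 149 154 154 154
  154 153 155 144 142 147 148 149 149 147 147 149 148 148 151 149 148 148
  150 151 149 150 151 147 150 146]
 [152 148 148 152 102  88 103 124 149 148 149 151 149 146 141 150 151 154
  152 152 152  96  63  62  79 147 152 145 147 146 147 148 148 147 151 150
  148 149 148 150 148 149 149 150]
 [149 151 150 145  74  60  59  79 143 150 149 108  62  60  70 144 155 154
  155 152 134  80  68  64  85 147 149 151 150 146 151 147 149 151 150 150
  149 142  77  68  66  64 136 151]
 [148 147 150 130  76  83  78  96 150 154 148  90  66  64  65 129 154 154
  151 155 106  90  93  82  96 151 151 149 142  83  71  67  80 146 147 150
  148 108  68  66  65  63 140 149]
 [149 148 152 105  86  90  87 114 149 149 140  90  89  91  67 109 153 154
  151 157 105  91  93  81 105 150 148 147 116  73  64  61  71 144 150 151
  149  95  73  91  75  60 135 147]
 [150 149 147  82  88  91  79 138 151 152 144  86  89  92  67  89 150 151
  151 153 102  90  91  80 118 151 150 145  86  79  89  78  68 144 150 148
  151  97  71  90  75  57 135 149]
 [
[... 1608 characters left out ...]
3  235.7  216.8]
 [ 427.5    7.5  136.9   36.4   -6.3  287.4  218.1]]
[[ 529.7  -63.   329.1   24.7   87.9  312.   184.4]
 [ 621.1  -45.1   78.8   29.4    2.8  304.5  154.1]
 [ 634.3 -194.8  162.2   61.8  -13.7  350.3  151.6]]
105 [[ 417.5  -73.6   97.5   46.6    3.3  312.7  220.8]
 [ 420.  -162.   117.    45.4   -1.3  339.8  219.8]
 [ 424.9   92.3  116.5   44.8    9.6  261.5  219.3]
 [ 432.3  175.3  119.5   37.6  -11.3  235.6  216.9]
 [ 427.6    8.3  138.6   39.3   -5.5  287.2  218.2]]
[[ 530.   -63.   329.1   27.5   88.2  310.4  184.2]
 [ 619.9  -43.9   81.9   33.     3.1  303.5  156.5]
 [ 634.3 -195.1  162.4   63.2  -14.   350.3  151.7]
 [ 696.7  -56.9   70.8   19.9   89.6  307.   132.5]]
```

View pics/c1.png

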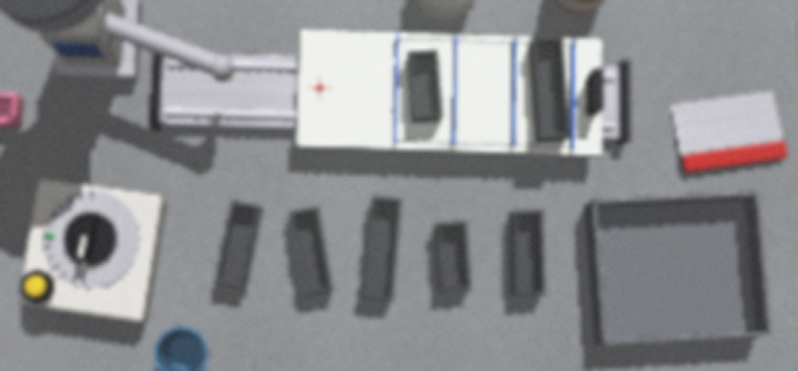

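The sizes, after taking off about 17 mm of shadow, identify the moulds. The 100 mm ones are at y≈175, 92 and -162, the 120 mm one at y≈8 and the 80 mm one at y≈-74. An 80 mm and a 120 mm mould sit on the carriage. I'll move the wrist camera over the scene for accurate poses.

```bash
cat >> h.py <<'E'
from scipy.spatial.transform import Rotation as Ro
def plan(P,ang=None,label=''):
    """P world mm; ang: desired world angle (deg) of tool y (closing line), mod 180"""
    s=arm.get_state(); R=Ro.from_rotvec(s['eef_rot']).as_matrix()
    d=R.T@(np.array(P,float)-s['ee_pos']); cur=np.degrees(np.arctan2(R[1,1],R[0,1]))
    y=0 if ang is None else -((ang-cur+90)%180-90)   # tool z down -> sign flips
    print(label,'shift',d.round(1),'yaw',round(y,1),'| cur yang',round(cur,1),'q6',round(s['q'][5],2),'t',round(s['t'],2),'w',round(s['width'],1),'p',s['ee_pos'].round(1))
E
python3 - <<'E'
from h import *
np.set_printoptions(precision=2,suppress=True)
s=arm.get_state();R=Ro.from_rotvec(s['eef_rot']).as_matrix();print(R)
T=cam('wrist')[2];print(R.T@(T[:3,3]-s['ee_pos']))
plan([480,80,300],90);plan([520,-80,300],90)
E
```

```text
[[-0.97  0.24 -0.  ]
 [ 0.24  0.97 -0.  ]
 [ 0.   -0.   -1.  ]]
[  70.76    0.4  -164.9 ]
 shift [-446.1 -430.1  -91.6] yaw -14.1 | cur yang 75.9 q6 -0.07 t 0.15 w 85.4 p [151.9 605.5 207.7]
 shift [-523.8 -575.5  -91.3] yaw -14.1 | cur yang 75.9 q6 -0.07 t 0.15 w 85.4 p [151.9 605.5 207.7]
```

step_arm([
  [[-30,-30,-80,0,1],[-80,-75,-92,-5,1],[-130,-125,-92,-10,1],[-180,-175,-92,-14,1],[-230,-220,-92,-14,1],[-280,-270,-92,-14,1],[-330,-318,-92,-14,1],[-380,-366,-92,-14,1],[-420,-405,-92,-14,1],[-446,-430,-92,-14,1]],
])

```text
t: 1.4
ee_pos: [462.8, 107.5, 300.6]
eef_rot: [0.003, 3.141, 0.001]
contact_force: [1.4, 0.5, 0.4]
width: 85.2
grasp_force: 0.0
```

Run:
```python
from h import *
plan([480,80,300],90)
im,c=snap('wrist','w1');np.save('w1',c[2])
cv2.imwrite('pics/w1b.png',cv2.resize(im[...,::-1],(800,600),interpolation=cv2.INTER_CUBIC))
plan([480,-110,300],90)
```

```text
shift [-17.3 -27.5   0.6] yaw -0.1 | cur yang 89.9 q6 -1.43 t 1.4 w 85.2 p [462.8 107.5 300.6]
 shift [ -14.7 -210.4    2.3] yaw -0.4 | cur yang 89.6 q6 -1.44 t 1.45 w 85.3 p [466.7 100.5 300.7]
```

View pics/w1b.png

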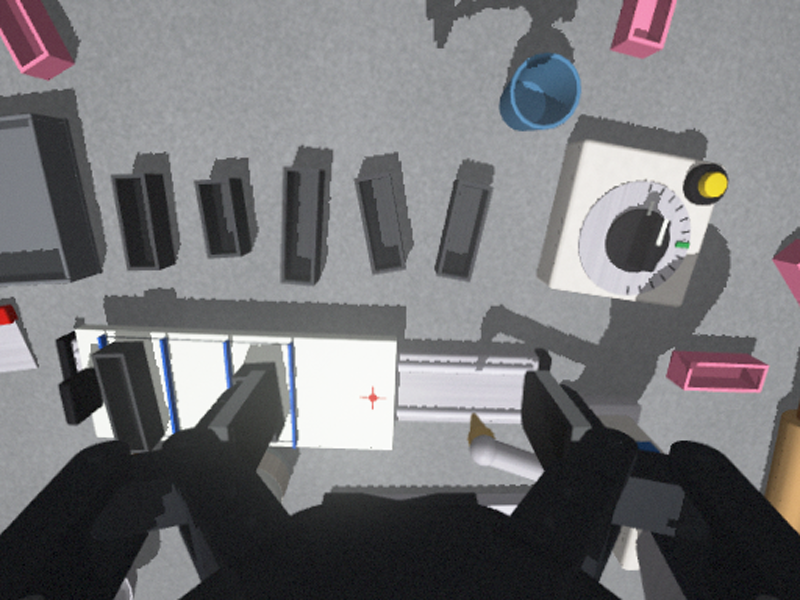

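The wrist view, which is upside-down with +x pointing down, shows the five moulds, the tub, the deck with its blue ribs and red spot (372,398), the nozzle tip (477,418), the dial and the green clip (683,245). The arm was still settling when I took it, so I'll take two settled views further out.

step_arm([
  [[-50,-20,-20,0,1],[-92,-40,-40,0,1],[-92,-40,-40,0,1],[-92,-40,-40,0,1],[-92,-40,-40,0,1]],
])

```text
t: 2.08
ee_pos: [552.6, 70.0, 339.8]
eef_rot: [-0.001, -3.139, -0.0]
contact_force: [-1.1, 0.5, -0.3]
width: 85.5
grasp_force: 0.0
```

Run:
```python
from h import *
im,c=snap('wrist','w2');np.save('w2',c[2])
print(arm.get_state()['joint_vel'].round(3)); plan([560,-130,340],90)
```

```text
[ 0.    -0.001 -0.007 -0.001 -0.001 -0.003]
 shift [-7.4e+00 -2.0e+02 -1.0e-01] yaw -0.0 | cur yang 90.0 q6 -1.52 t 2.12 w 85.6 p [552.7  70.  340. ]
```

step_arm([
  [[0,-60,0,0,1],[0,-120,0,0,1],[0,-170,0,0,1],[0,-170,0,0,1],[0,-170,0,0,1],[0,-170,0,0,1]],
])

```text
t: 2.88
ee_pos: [553.7, -99.1, 340.7]
eef_rot: [0.001, -3.142, -0.001]
contact_force: [-0.4, 0.3, -0.2]
width: 85.7
grasp_force: 0.0
```

Run:
```python
from h import *
im,c=snap('wrist','w3');np.save('w3',c[2])
print(arm.get_state()['joint_vel'].round(3)); plan([560,-130,340],90)
a=cv2.imread('pics/w2.png');b=cv2.imread('pics/w3.png')
cv2.imwrite('pics/w23.png',np.hstack([cv2.resize(x,(800,600),interpolation=cv2.INTER_CUBIC)[:,:] for x in (a,b)])[:, :])
cv2.imwrite('pics/w2b.png',cv2.resize(a,(800,600),interpolation=cv2.INTER_CUBIC))
cv2.imwrite('pics/w3b.png',cv2.resize(b,(800,600),interpolation=cv2.INTER_CUBIC))
```

```text
[-0.001  0.002 -0.002 -0.002 -0.002  0.001]
 shift [ -6.2 -30.9   0.7] yaw 0.0 | cur yang 90.0 q6 -1.83 t 2.92 w 85.5 p [553.8 -99.2 340.7]
```

View pics/w2b.png

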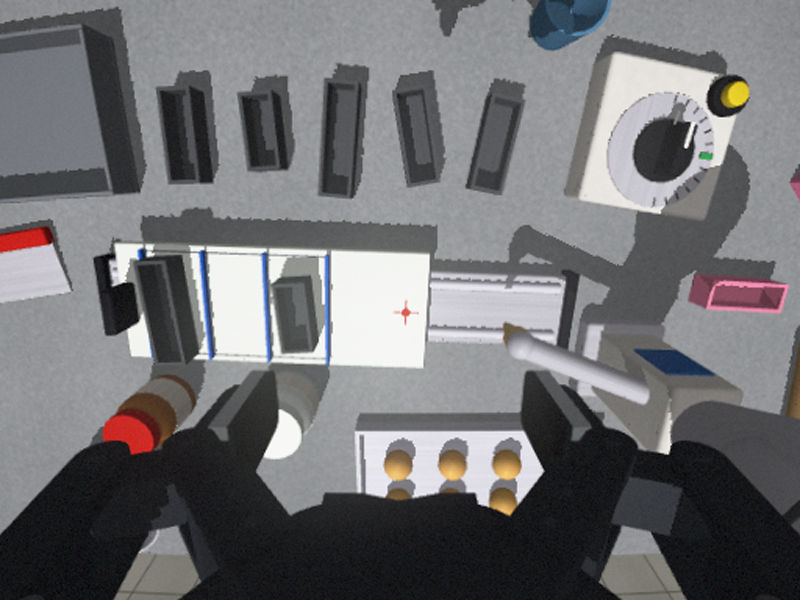

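View pics/w3b.png

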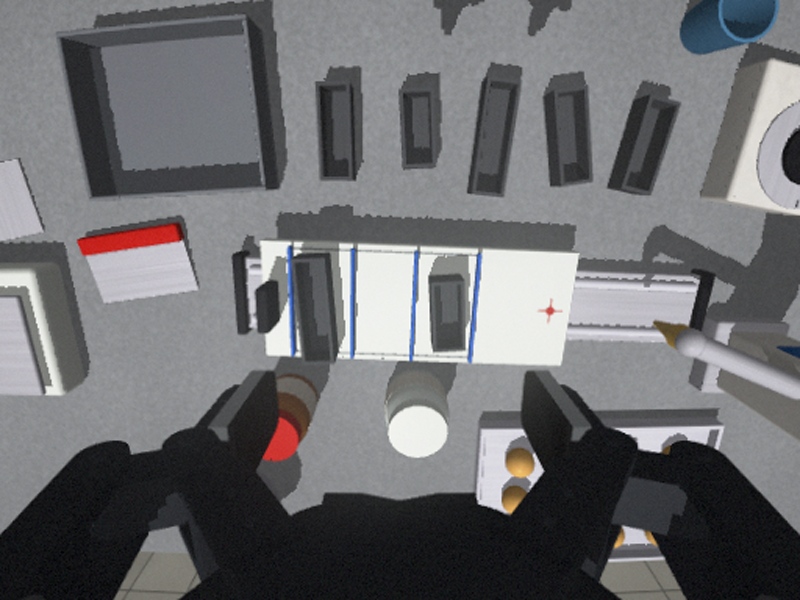

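Both views are settled. In w3 the 100 mm moulds are at (338,130), (568,130) and (645,140), the 80 mm at (418,125), the 120 mm at (495,130) and the tub at (170,110). The red spot is at (550,311) and the nozzle tip at (660,326). I'll enlarge the moulds to pick rim corners.

Run:
```python
import cv2,numpy as np
a=cv2.imread('pics/w2.png');b=cv2.imread('pics/w3.png')
f=lambda x:cv2.resize(x,None,fx=3.2,fy=3.2,interpolation=cv2.INTER_CUBIC)
A=f(a[38:131,95:345]);B=f(b[38:131,195:445])
cv2.imwrite('pics/c2.png',np.clip(1.6*np.vstack([A,B]).astype(float),0,255).astype(np.uint8));print(A.shape)
```

```text
(298, 800, 3)
```

View pics/c2.png

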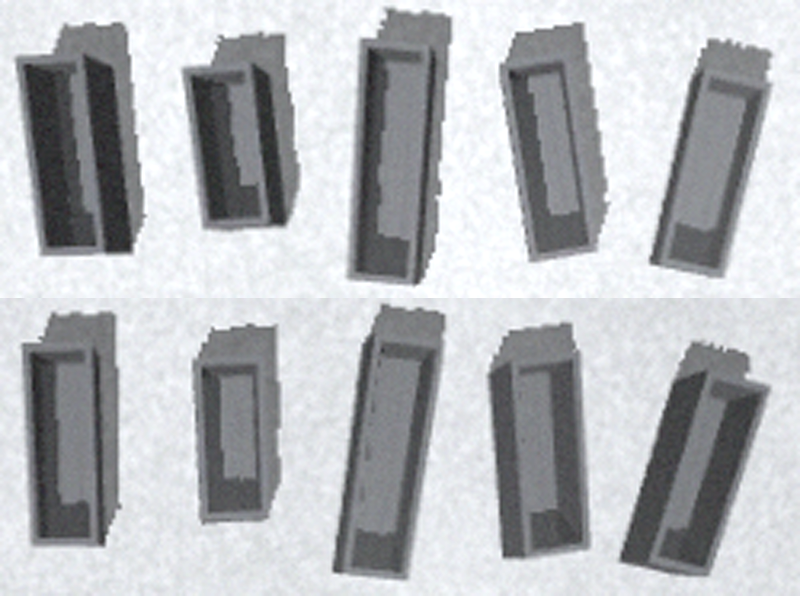

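```bash
cat > p.py <<'E'
from h import *
np.set_printoptions(precision=1,suppress=True)
K,D,_=cam('wrist'); c2=(K,D,np.load('w2.npy'));c3=(K,D,np.load('w3.npy'))
cr=lambda l,x0,y0,dy=0:np.array([((x+.5)/3.2-.5+x0,(y-dy+.5)/3.2-.5+y0) for x,y in l])
f8=lambda l:(np.array(l,float)+.5)/1.5625-.5
def rep(n,u,v):
    T=tri(c2,u,c3,v); P=T[:,:3]
    e=(P[3]+P[2]-P[0]-P[1])/2; w=(P[1]+P[2]-P[0]-P[3])/2
    print(n,'ctr',P.mean(0),'z',P[:,2],'len',round(np.hypot(*e[:2]),1),'wid',round(np.hypot(*w[:2]),1),'yaw',round(float(np.degrees(np.arctan2(e[1],e[0]))),1),'gap',T[:,3].max().round(1))
E
python3 - <<'E'
from p import *
A={'M1':[(17,58),(82,53),(104,252),(43,254)],'S':[(182,68),(250,64),(268,222),(204,227)],'L':[(361,40),(432,40),(415,283),(347,277)],'M2':[(501,66),(563,60),(596,250),(532,261)],'M3':[(703,70),(770,85),(722,276),(662,264)]}
B={'M1':[(24,346),(94,343),(101,544),(34,545)],'S':[(194,362),(262,360),(266,515),(202,520)],'L':[(376,335),(444,343),(409,577),(346,570)],'M2':[(512,363),(578,352),(588,548),(524,557)],'M3':[(704,372),(770,387),(711,573),(655,564)]}
for n in A: rep(n,cr(A[n],95,38),cr(B[n],195,38,298))
rep('ls',f8([(273,279),(309,275),(319,346),(284,353)]),f8([(430,277),(462,273),(465,348),(433,350)]))
rep('ll',f8([(137,258),(182,254),(195,358),(152,362)]),f8([(295,256),(330,253),(337,358),(303,361)]))
print('spot,nozzle',tri(c2,f8([(406,313),(504,326)]),c3,f8([(550,311),(656,323)])))
print('tub rim',plane(c3,f8([(58,38),(248,16),(279,188),(90,197)]),50))
print('deck corners',plane(c3,f8([(261,240),(578,253),(562,364),(265,356)]),44))
print('ribs',plane(c3,f8([(291,248),(352,247),(415,249),(478,252),(292,355),(351,357),(410,359),(470,362)]),54))
print('handle',plane(c3,f8([(267,282),(267,330)]),89))
E
```

```text
M1 ctr [ 431.6 -166.8   37.3] z [35.6 38.  40.3 35.2] len 98.0 wid 36.0 yaw 0.6 gap 0.8
S ctr [428.3 -80.   34.1] z [35.6 33.6 32.6 34.7] len 77.4 wid 34.3 yaw 2.9 gap 1.8
L ctr [437.1   4.7  35.3] z [34.3 31.6 34.5 40.7] len 118.1 wid 35.6 yaw -5.6 gap 3.1
M2 ctr [436.1  87.7  34.6] z [34.  40.3 32.8 31.3] len 96.9 wid 32.9 yaw 10.5 gap 3.3
M3 ctr [442.9 173.9  36.4] z [30.5 35.9 39.1 40.2] len 98.2 wid 33.6 yaw -11.4 gap 1.1
ls ctr [623.9 -45.   63.3] z [69.4 56.  58.5 69.3] len 85.7 wid 37.1 yaw 4.0 gap 4.3
ll ctr [ 617.2 -190.2   66.4] z [77.9 42.5 56.5 88.8] len 118.0 wid 32.0 yaw 2.0 gap 1.6
spot,nozzle [[628.6  77.6  43.    0.3]
 [630.6 182.7  82.1   1. ]]
tub rim [[ 336.7 -445.2   50. ]
 [ 324.7 -246.8   50. ]
 [ 489.2 -227.1   50. ]
 [ 495.7 -437.9   50. ]]
deck corners [[ 545.2 -253.2   44. ]
 [ 559.6  102.4   44. ]
 [ 695.8   99.2   44. ]
 [ 685.1 -261.3   44. ]]
ribs [[ 552.8 -217.5   54. ]
 [ 551.9 -150.6   54. ]
 [ 554.1  -82.    54. ]
 [ 557.3  -13.    54. ]
 [ 679.3 -225.6   54. ]
 [ 681.7 -155.9   54. ]
 [ 684.2  -86.5   54. ]
 [ 688.1  -15.5   54. ]]
handle [[ 582.6 -235.8   89. ]
 [ 635.3 -240.5   89. ]]
```

Rim heights (about 35), lengths (98, 77, 118), the deck (43) and the spot all match the text. Next are the carriage moulds.

Run:
```python
from p import *
for n,v in (('ls',[(430,277),(462,273),(465,348),(433,350)]),('ll',[(295,256),(330,253),(337,358),(303,361)])):
    P=plane(c3,f8(v),79);print(n,P.mean(0),P[:,:2].ravel()); e=(P[3]+P[2]-P[0]-P[1])/2;print(np.hypot(*e[:2]),np.degrees(np.arctan2(e[1],e[0])))
for n,v in (('ls',[(273,279),(309,275),(319,346),(284,353)]),('ll',[(137,258),(182,254),(195,358),(152,362)])):
    P=plane(c2,f8(v),79);print(n,P.mean(0),P[:,:2].ravel())
plan([616,-47,130],92)
```

```text
ls [619.3 -47.1  79. ] [579.7 -66.9 575.4 -33.4 659.9 -26.5 662.3 -61.8]
83.79346807598534 4.0859952383054425
ll [ 614.8 -188.3   79. ] [ 557.3 -207.3  554.2 -170.7  671.9 -168.4  675.7 -206.7]
118.05019250098957 0.7116781877270786
ls [618.6 -41.1  79. ] [579.7 -63.1 575.5 -24.7 655.4 -18.6 663.8 -58.1]
ll [ 613.8 -183.6   79. ] [ 556.5 -206.9  552.6 -157.3  670.3 -159.7  675.6 -210.7]
 shift [-62.2  52.  210.7] yaw -2.0 | cur yang 90.0 q6 -1.83 t 2.92 w 85.5 p [553.8 -99.2 340.7]
```

step_arm([
  [[-30,30,60,-2,0.75],[-64,53,120,-4,0.75],[-64,53,180,-4,0.75],[-64,53,230,-4,0.75],[-64,53,265,-4,0.75],[-64,53,286,-4,0.75],[-64,53,286,-4,0.75],[-64,53,286,-4,0],[-64,53,286,-4,0],[-64,53,286,-4,0]],
])

```text
t: 4.18
ee_pos: [619.5, -48.5, 56.7]
eef_rot: [-0.108, 3.136, -0.002]
contact_force: [0.5, 0.0, 0.2]
width: 9.5
grasp_force: 0.0
```

Run:
```python
from h import *
s=arm.get_state();print(s['grasp_force'],s['contact_force'])
plan([411,-300,150],92);plan([411,-300,20],92)
```

```text
0.0 [0.5361384  0.03274871 0.22865874]
 shift [ 224.9 -236.7  -93.7] yaw 1.9 | cur yang 93.9 q6 -1.79 t 4.17 w 9.5 p [619.5 -48.5  56.7]
 shift [ 225.4 -236.5   36.3] yaw 1.9 | cur yang 93.9 q6 -1.79 t 4.17 w 9.5 p [619.5 -48.5  56.7]
```

Run:
```python
from h import *
im,c=snap('wrist','w4');np.save('w4',c[2])
cv2.imwrite('pics/w4b.png',cv2.resize(im[...,::-1],(800,600),interpolation=cv2.INTER_CUBIC))
```

```text
(no output)
```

View pics/w4b.png

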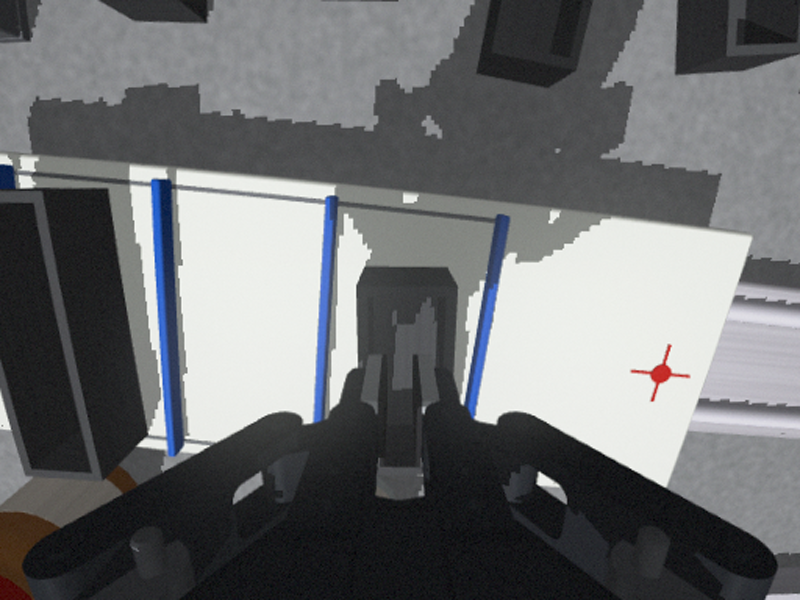

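Run:
```python
from p import *
c4=(K,D,np.load('w4.npy')); s=arm.get_state();print(s['ee_pos'],s['width'])
print('tcp px',(proj(c4,[s['ee_pos'],s['ee_pos']+[0,0,19]])+.5)*1.5625)
print('rim -x end at 79',plane(c4,f8([(357,285),(457,285)]),79),'at 44',plane(c4,f8([(365,268),(447,268)]),44), plane(c4,f8([(357,285),(457,285)]),44+17))
print('predicted rim corners',(proj(c4,[[579,-65,79],[577,-29,79],[659,-26,79],[661,-62,79]])+.5)*1.5625)
print('spot',plane(c4,f8([(660,374)]),44), 'rib',plane(c4,f8([(332,198),(502,217),(319,420),(475,410)]),54))
```

```text
[619.2 -48.3  56.3] 2.2494749425358602
tcp px [[400.1 352.6]
 [400.  372.1]]
rim -x end at 79 [[585.  -65.7  79. ]
 [582.6 -30.5  79. ]] at 44 [[586.2 -65.7  44. ]
 [583.7 -30.2  44. ]] [[589.6 -67.3  61. ]
 [586.9 -27.7  61. ]]
predicted rim corners [[360.1 269. ]
 [463.5 270.3]
 [448.  467.9]
 [359.5 466.9]]
spot [[627.7  77.1  44. ]] rib [[557.  -79.2  54. ]
 [559.7 -11.7  54. ]
 [656.6 -83.   54. ]
 [646.4 -12.   54. ]]
```

The fingers have closed inside the mould without gripping it. I'll lift off and check how the jaw value maps to width.

step_arm([
  [[0,0,-30,0,0],[0,0,-50,0,0],[0,0,-60,0,0.75],[0,0,-60,0,0.75],[0,0,-60,0,0.75],[0,0,-60,0,0.75]],
])

```text
t: 4.97
ee_pos: [617.0, -47.7, 113.5]
eef_rot: [0.107, -3.138, -0.001]
contact_force: [-0.2, -0.2, 0.4]
width: 64.1
grasp_force: 0.0
```

Run:
```python
from h import *
im,c=snap('wrist','w5');np.save('w5',c[2])
plan([620,-48,56],93)
cv2.imwrite('pics/w5b.png',cv2.resize(im[...,::-1],(800,600),interpolation=cv2.INTER_CUBIC))
```

```text
shift [-2.9 -0.5 57.6] yaw 0.9 | cur yang 93.9 q6 -1.79 t 5.03 w 64.0 p [617.2 -47.7 113.6]
```

View pics/w5b.png

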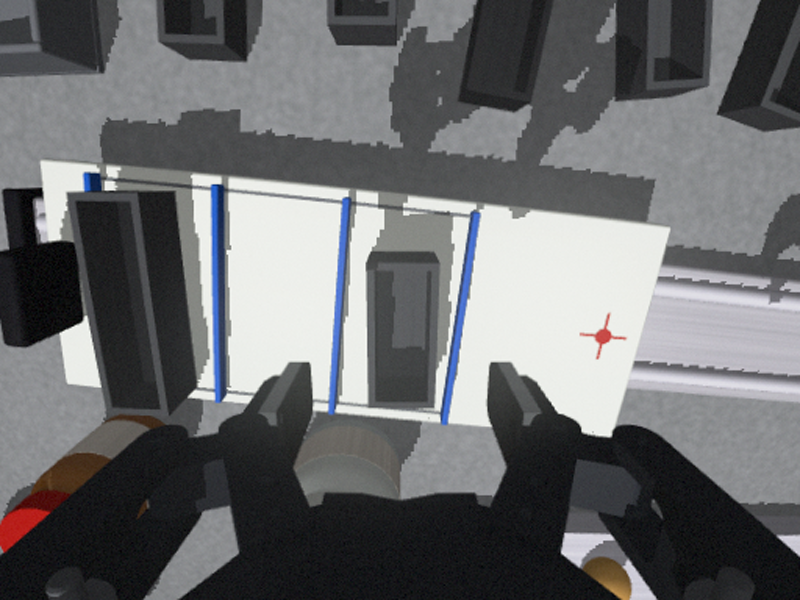

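That explains it. The arm lagged its commands and the jaws closed while still above the rim. The mould is undisturbed, with its rim corners at (368,265), (439,262), (434,403) and (369,407). I'll descend and settle before closing.

Run:
```python
from p import *
c5=(K,D,np.load('w5.npy'))
P=plane(c5,f8([(368,265),(439,262),(434,403),(369,407)]),79);print(P,P.mean(0))
Q=plane(c5,f8([(67,195),(133,192),(172,412),(106,415)]),79);print(Q,Q.mean(0))
plan([P.mean(0)[0],P.mean(0)[1],55],93)
```

```text
[[586.6 -64.9  79. ]
 [582.8 -30.6  79. ]
 [659.5 -26.   79. ]
 [664.3 -60.8  79. ]] [623.3 -45.6  79. ]
[[ 561.6 -211.7   79. ]
 [ 558.6 -178.2   79. ]
 [ 675.8 -169.3   79. ]
 [ 681.1 -207.8   79. ]] [ 619.3 -191.7   79. ]
 shift [-6.3  1.7 58.6] yaw 0.9 | cur yang 93.9 q6 -1.79 t 5.03 w 64.0 p [617.2 -47.7 113.6]
```

step_arm([
  [[-6,2,30,0,0.75],[-6,2,55,0,0.75],[-6,2,59,0,0.75],[-6,2,59,0,0.75],[-6,2,59,0,0.75],[-6,2,59,0,0.3],[-6,2,59,0,0.1],[-6,2,59,0,0.1],[-6,2,59,0,0.1]],
])

```text
t: 6.15
ee_pos: [623.7, -45.4, 55.7]
eef_rot: [-0.107, 3.14, -0.0]
contact_force: [0.4, 0.0, 0.2]
width: 8.7
grasp_force: 0.0
```

Run:
```python
from h import *
plan([411,-295,150],92);plan([411,-295,19],92)
```

```text
shift [ 229.3 -234.4  -94.3] yaw 1.9 | cur yang 93.9 q6 -1.78 t 6.15 w 8.7 p [623.7 -45.4  55.7]
 shift [ 229.3 -234.4   36.7] yaw 1.9 | cur yang 93.9 q6 -1.78 t 6.15 w 8.7 p [623.7 -45.4  55.7]
```

Run:
```python
from p import *
s=arm.get_state();R=Ro.from_rotvec(s['eef_rot']).as_matrix()
c=cam('wrist')
for w in (2.2,9.5,64):
  for b in (0,10,20,30):
    L=[s['ee_pos']+R@np.array([x,sg*w/2,-b]) for x in (-11,11) for sg in (-1,1)]
    print(w,b,((proj(c,L)+.5)*1.5625).round(0).ravel())
im,c=snap('wrist','w6');np.save('w6',c[2])
cv2.imwrite('pics/w6b.png',cv2.resize(im[130:384,140:380,::-1],None,fx=2.3,fy=2.3,interpolation=cv2.INTER_CUBIC))
print(s['width'])
```

```text
2.2 0 [397. 377. 402. 377. 397. 329. 402. 329.]
2.2 10 [397. 388. 402. 388. 397. 338. 402. 338.]
2.2 20 [397. 400. 402. 400. 397. 347. 402. 347.]
2.2 30 [396. 413. 402. 413. 396. 358. 403. 358.]
9.5 0 [389. 377. 410. 377. 388. 329. 411. 329.]
9.5 10 [388. 388. 411. 388. 388. 338. 411. 338.]
9.5 20 [387. 400. 412. 400. 387. 347. 412. 347.]
9.5 30 [387. 413. 412. 413. 386. 358. 413. 358.]
64 0 [326. 377. 473. 377. 324. 329. 476. 329.]
64 10 [322. 387. 477. 387. 319. 338. 480. 338.]
64 20 [318. 400. 481. 399. 314. 347. 485. 347.]
64 30 [313. 413. 486. 413. 309. 358. 490. 358.]
8.723811655280997
```

View pics/w6b.png

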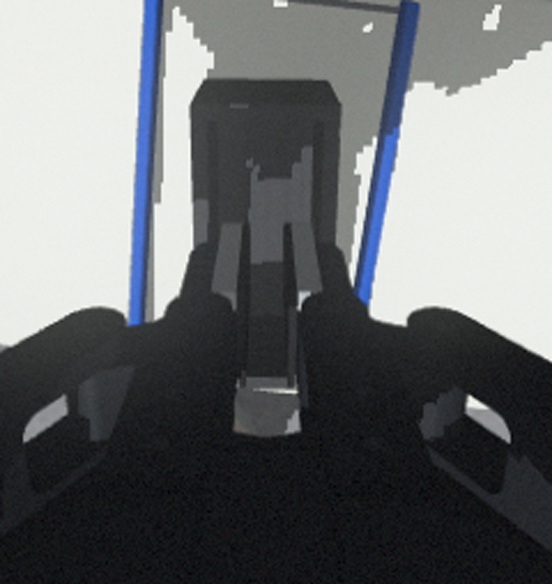

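The projection shows the fingertips sit about 28–30 mm behind the nominal TCP (row 356 against the 329 expected). The jaws were closing just above the rim. I'll reopen higher up and go deeper, watching the force.

step_arm([
  [[0,0,-20,0,0.1],[0,0,-20,0,0.75],[0,0,-20,0,0.75],[0,0,-20,0,0.75],[0,0,0,0,0.75],[0,0,12,0,0.75],[0,0,20,0,0.75],[0,0,20,0,0.75],[0,0,20,0,0.75]],
])

```text
t: 7.32
ee_pos: [624.1, -45.5, 35.8]
eef_rot: [-0.107, 3.139, -0.0]
contact_force: [-0.3, -0.4, -0.2]
width: 63.9
grasp_force: 0.0
```

step_arm([
  [[0,0,3,0,0.75],[0,0,5,0,0.75],[0,0,5,0,0.3],[0,0,5,0,0.1],[0,0,5,0,0.1],[0,0,5,0,0.1],[0,0,5,0,0.1]],
])

```text
t: 8.2
ee_pos: [624.1, -45.5, 31.0]
eef_rot: [-0.107, 3.139, -0.0]
contact_force: [0.1, -0.2, 1.7]
width: 34.9
grasp_force: 60.6
```

Run:
```python
from h import *
plan([411,-295,150],92);plan([411,-295,5],92)
```

```text
shift [ 229.6 -234.4 -119.2] yaw 1.9 | cur yang 93.9 q6 -1.78 t 8.2 w 34.9 p [624.1 -45.5  31. ]
 shift [ 229.7 -234.4   25.8] yaw 1.9 | cur yang 93.9 q6 -1.78 t 8.2 w 34.9 p [624.1 -45.5  31. ]
```

step_arm([
  [[0,0,-35,0,0.1],[5,-5,-75,0,0.1],[50,-50,-85,0,0.1],[95,-95,-85,1,0.1],[140,-140,-85,2,0.1],[185,-185,-85,2,0.1],[225,-228,-80,2,0.1],[230,-234,-50,2,0.1],[230,-234,-50,2,0.1],[230,-234,-50,2,0.1]],
])

```text
t: 9.45
ee_pos: [410.6, -294.1, 80.8]
eef_rot: [0.053, -3.141, -0.001]
contact_force: [0.5, -0.2, -0.4]
width: 35.3
grasp_force: 60.4
```

Run:
```python
from h import *
im,c=snap('wrist','w7');np.save('w7',c[2])
plan([411,-295,-2],92); print(arm.get_state()['grasp_force'])
```

```text
shift [ 0.4 -0.7 83.3] yaw -0.0 | cur yang 92.0 q6 -2.31 t 9.5 w 35.3 p [ 411.3 -294.3   81.3]
60.35326838493347
```

step_arm([
  [[0,0,40,0,0.1],[0,0,70,0,0.1],[0,0,83,0,0.1],[0,0,83,0,0.1],[0,0,83,0,0.65],[0,0,83,0,0.65],[0,0,40,0,0.65],[0,0,-10,0,0.7],[0,0,-50,0,0.75]],
])

```text
t: 10.62
ee_pos: [411.1, -295.4, 133.7]
eef_rot: [-0.052, 3.138, -0.004]
contact_force: [1.4, -0.6, -0.2]
width: 63.7
grasp_force: 0.0
```

Run:
```python
from h import *
plan([618,-190,120],92);plan([618,-190,31],92)
```

```text
shift [-210.2   98.5   14. ] yaw -0.1 | cur yang 91.9 q6 -2.31 t 10.62 w 63.7 p [ 411.1 -295.4  133.7]
 shift [-210.    98.8  103. ] yaw -0.1 | cur yang 91.9 q6 -2.31 t 10.62 w 63.7 p [ 411.1 -295.4  133.7]
```

step_arm([
  [[-50,25,-10,0,0.57],[-100,50,-10,0,0.57],[-150,75,-10,0,0.57],[-195,98,0,0,0.57],[-208,106,8,0,0.57],[-208,106,8,0,0.57],[-208,106,8,0,0.57],[-208,106,8,0,0.57]],
])

```text
t: 11.62
ee_pos: [613.7, -182.8, 123.2]
eef_rot: [-0.05, 3.141, -0.001]
contact_force: [0.2, -0.5, -0.1]
width: 49.0
grasp_force: 0.0
```

Run:
```python
from h import *
im,c=snap('wrist','w8');np.save('w8',c[2])
plan([618,-190,120],92)
cv2.imwrite('pics/w8b.png',cv2.resize(im[...,::-1],(800,600),interpolation=cv2.INTER_CUBIC))
```

```text
shift [-3.9 -7.4  3.3] yaw -0.2 | cur yang 91.8 q6 -1.96 t 11.68 w 48.7 p [ 613.9 -182.8  123.2]
```

View pics/w8b.png

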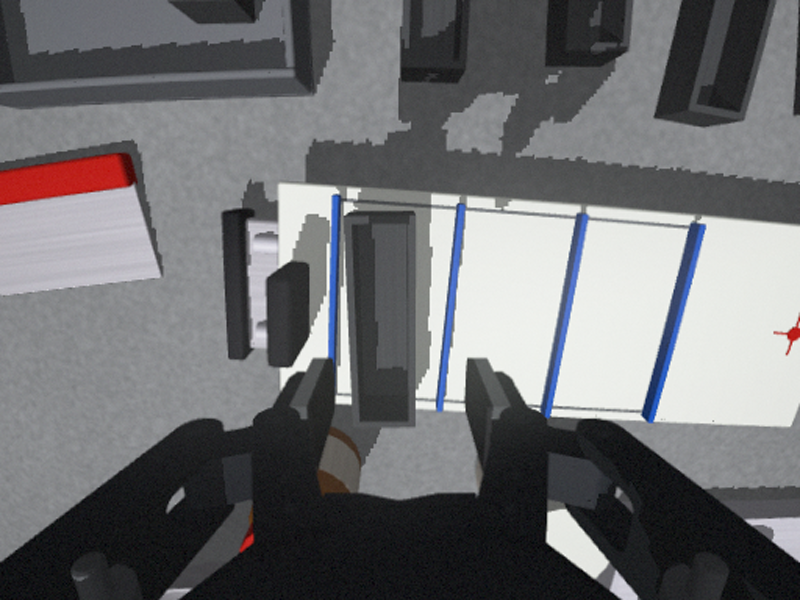

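The long mould's rim corners are at (345,215), (415,212), (414,424) and (355,425), and the handle's top is around (288,315). The short one is in the tub at the top.

Run:
```python
from p import *
c=(K,D,np.load('w8.npy'))
P=plane(c,f8([(345,215),(415,212),(414,424),(355,425)]),79);print(P,P.mean(0))
print('handle',plane(c,f8([(270,275),(308,264),(268,360),(303,358)]),89))
plan([*P.mean(0)[:2],31],91)
```

```text
[[ 559.9 -211.3   79. ]
 [ 557.4 -176.7   79. ]
 [ 676.5 -172.3   79. ]
 [ 678.3 -206.2   79. ]] [ 618.  -191.6   79. ]
handle [[ 589.1 -247.1   89. ]
 [ 583.1 -228.1   89. ]
 [ 634.6 -250.7   89. ]
 [ 632.8 -232.3   89. ]]
 shift [-3.8 -9.  92.3] yaw 0.8 | cur yang 91.8 q6 -1.96 t 11.68 w 48.7 p [ 613.9 -182.8  123.2]
```

step_arm([
  [[-20,-5,0,0,0.59],[-35,-8,20,0,0.59],[-35,-8,50,0,0.59],[-35,-8,75,0,0.59],[-35,-8,86,0,0.59],[-35,-8,91,0,0.59],[-35,-8,91,0,0.59],[-35,-8,91,0,0.59],[-35,-8,91,0,0.1],[-35,-8,91,0,0.1]],
])

```text
t: 12.92
ee_pos: [651.1, -189.0, 33.2]
eef_rot: [-0.053, 3.139, -0.002]
contact_force: [-0.4, 0.3, 3.4]
width: 34.9
grasp_force: 60.4
```

step_arm([
  [[0,0,0,0,0.1],[0,0,0,0,0.1],[0,0,-20,0,0.1],[0,0,-60,0,0.1],[0,0,-90,0,0.1],[0,0,-90,0,0.1]],
])

```text
t: 13.68
ee_pos: [652.4, -189.3, 125.6]
eef_rot: [-0.052, 3.135, -0.004]
contact_force: [0.1, -0.5, -0.6]
width: 34.7
grasp_force: 59.9
```

Run:
```python
from h import *
plan([441,-378,122],92);plan([441,-378,0],92); print(arm.get_state()['grasp_force'])
```

```text
shift [ 217.6 -181.5    2.7] yaw -0.1 | cur yang 91.9 q6 -1.95 t 13.68 w 34.7 p [ 652.4 -189.3  125.6]
 shift [ 218.4 -181.2  124.7] yaw -0.1 | cur yang 91.9 q6 -1.95 t 13.68 w 34.7 p [ 652.4 -189.3  125.6]
59.87903952598572
```

step_arm([
  [[50,-40,-10,0,0.1],[100,-80,-10,0,0.1],[150,-120,-10,0,0.1],[200,-165,-10,0,0.1],[214,-181,0,0,0.1],[214,-181,40,0,0.1],[214,-181,80,0,0.1],[214,-181,110,0,0.1],[214,-181,123,0,0.1],[214,-181,123,0,0.1]],
])

```text
t: 14.92
ee_pos: [441.2, -375.7, -2.6]
eef_rot: [0.053, -3.139, -0.003]
contact_force: [-0.1, 0.6, -0.1]
width: 35.2
grasp_force: 59.9
```

step_arm([
  [[0,0,0,0,0.1],[0,0,0,0,0.6],[0,0,0,0,0.6],[0,0,-40,0,0.6],[0,0,-90,0,0.6],[0,10,-150,0,0.75],[0,60,-160,0,0.75],[0,100,-160,0,0.75],[0,100,-160,0,0.75],[0,100,-160,0,0.75]],
])

```text
t: 16.18
ee_pos: [439.2, -277.3, 159.3]
eef_rot: [-0.053, 3.14, -0.002]
contact_force: [-0.4, -0.2, -0.2]
width: 64.1
grasp_force: 0.0
```

Run:
```python
from p import *
im,c=snap('wrist','w9');np.save('w9',c[2])
cv2.imwrite('pics/w9b.png',cv2.resize(im[...,::-1],(640,480),interpolation=cv2.INTER_CUBIC))
plan([432,-167,40],90.6)
```

```text
shift [  3.6 110.9 119. ] yaw 1.3 | cur yang 91.9 q6 -2.25 t 16.23 w 64.3 p [ 439.1 -277.6  159.1]
```

View pics/w9b.png

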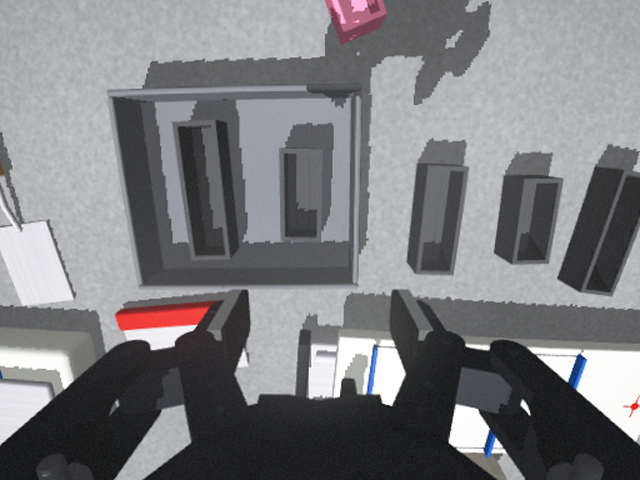

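Both wrong moulds lie in the tub, at (207,190) and (302,195). M1's rim corners are at (418,165), (467,166), (453,273) and (411,271).

Run:
```python
from p import *
c=(K,D,np.load('w9.npy'));f6=lambda l:(np.array(l,float)+.5)/1.25-.5
P=plane(c,f6([(418,165),(467,166),(453,273),(411,271)]),35);print(P,P.mean(0))
print('tub',plane(c,f6([(110,92),(362,88),(357,287),(140,285)]),50))
plan([*P.mean(0)[:2],-12],90.6)
```

```text
[[ 381.9 -195.1   35. ]
 [ 380.9 -152.6   35. ]
 [ 479.1 -150.7   35. ]
 [ 478.4 -190.6   35. ]] [ 430.1 -172.3   35. ]
tub [[ 332.3 -444.5   50. ]
 [ 325.2 -248.6   50. ]
 [ 489.5 -242.    50. ]
 [ 494.9 -438.4   50. ]]
 shift [  5.7 105.8 171. ] yaw 1.3 | cur yang 91.9 q6 -2.25 t 16.23 w 64.3 p [ 439.1 -277.6  159.1]
```

step_arm([
  [[2,50,20,1,0.8],[5,100,60,1,0.8],[5,110,110,1,0.8],[5,110,145,1,0.8],[5,110,165,1,0.8],[5,110,172,1,0.8],[5,110,172,1,0.8],[5,110,172,1,0.8],[5,110,172,1,0.1],[5,110,172,1,0.1]],
])

```text
t: 17.48
ee_pos: [431.1, -167.5, -12.2]
eef_rot: [-0.025, 3.14, -0.002]
contact_force: [4.3, -2.0, -0.1]
width: 34.9
grasp_force: 60.5
```

step_arm([
  [[0,0,0,0,0.1],[0,0,0,0,0.1],[0,0,-30,0,0.1],[0,0,-80,0,0.1],[0,0,-125,0,0.1],[0,0,-125,0,0.1]],
])

```text
t: 18.23
ee_pos: [433.2, -168.3, 115.3]
eef_rot: [-0.025, 3.134, -0.006]
contact_force: [-0.0, 0.3, -1.4]
width: 35.3
grasp_force: 60.8
```

Run:
```python
from h import *
plan([618.5,-187,115],88);plan([618.5,-187,33],88); print(arm.get_state()['grasp_force'])
```

```text
shift [-185.   -21.7    1.8] yaw 2.9 | cur yang 90.9 q6 -2.05 t 18.23 w 35.3 p [ 433.2 -168.3  115.3]
 shift [-184.4  -21.4   83.8] yaw 2.9 | cur yang 90.9 q6 -2.05 t 18.23 w 35.3 p [ 433.2 -168.3  115.3]
60.768420696258545
```

Run:
```python
from p import *
c=(K,D,np.load('w8.npy'))
P=plane(c,f8([(337,197),(461,206),(583,214),(698,224),(440,409),(548,415),(650,420)]),54);print(P[:,:2])
print('lines ends z44',plane(c,f8([(400,206),(390,402),(515,212),(492,406),(640,222),(600,410)]),44)[:,:2],'spot',plane(c,f8([(794,334)]),44))
```

```text
[[ 552.3 -218.8]
 [ 555.  -150.6]
 [ 556.7  -82. ]
 [ 559.4  -13.9]
 [ 681.1 -154.8]
 [ 683.7  -84.9]
 [ 686.3  -16.4]]
lines ends z44 [[ 556.6 -184.2]
 [ 682.8 -186.8]
 [ 557.7 -117.6]
 [ 683.8 -119.1]
 [ 560.5  -42.6]
 [ 685.2  -45.7]] spot [[627.7  77.3  44. ]]
```

step_arm([
  [[-50,-5,-5,1,0.1],[-100,-10,-5,2,0.1],[-150,-18,-5,2,0.1],[-180,-22,0,2,0.1],[-185,-22,15,2,0.1],[-185,-22,45,2,0.1],[-185,-22,70,2,0.1],[-185,-22,82,2,0.1],[-185,-22,82,2,0.1],[-185,-22,82,2,0.1]],
])

```text
t: 19.48
ee_pos: [610.9, -184.8, 31.4]
eef_rot: [-0.029, -3.132, -0.004]
contact_force: [-11.6, 3.2, 19.0]
width: 34.7
grasp_force: 63.9
```

Run:
```python
from h import *
plan([619,-187,33],88.3); s=arm.get_state();print(s['grasp_force'],s['contact_force'])
```

```text
shift [-8.1 -2.  -1.6] yaw 0.6 | cur yang 88.9 q6 -1.91 t 19.48 w 34.7 p [ 610.9 -184.8   31.4]
63.890401124954224 [-11.60351819   3.23452669  19.00708857]
```

step_arm([
  [[-185,-22,0,0,0.1]],
])

```text
t: 19.6
ee_pos: [664.8, -192.4, 29.4]
eef_rot: [-0.03, -3.119, -0.008]
contact_force: [1.0, -0.8, 2.2]
width: 34.8
grasp_force: 66.8
```

That last row was a slip: I entered a full offset where I meant zero, and the held mould was dragged to x≈665. I'll read the state and recover.

Run:
```python
from h import *
im,c=snap('wrist','w10')
t,ct=snap('top','top1'); a=cv2.imread('pics/top0.png')
plan([619,-187,60],88.3); s=arm.get_state();print(s['grasp_force'],s['contact_force'])
def jar(im,n):
    h=cv2.cvtColor(im,cv2.COLOR_BGR2HSV); m=((h[...,1]>150)&((h[...,0]<8)|(h[...,0]>172))&(h[...,2]>90)).astype(np.uint8); m[:95]=0;m[140:]=0;m[:,:340]=0;m[:,390:]=0
    ys,xs=np.nonzero(m);print(n,xs.mean(),ys.mean(),len(xs),plane(ct,[(xs.mean(),ys.mean())],100))
jar(a,'before');jar(t[...,::-1].copy(),'now')
```

```text
shift [ 61.8   7.2 -29.8] yaw 0.6 | cur yang 88.9 q6 -1.89 t 19.7 w 35.0 p [ 680.8 -195.4   30.5]
67.00284004211426 [ 3.02220655 -1.7806026   4.1433312 ]
before 365.468992248062 111.2984496124031 258 [[ 761.50356757 -243.49567128  100.        ]]
now nan nan 0 [[nan nan nan]]<stdin>:7: RuntimeWarning: Mean of empty slice.
  ret = ret.dtype.type(ret / rcount)
```

step_arm([
  [[5,0,-20,0,0.1],[40,6,-40,0,0.1],[64,8,-40,0,0.1],[64,8,-40,0,0.1],[64,8,-40,0,0.1],[64,8,-40,0,0.1]],
])

```text
t: 20.45
ee_pos: [613.9, -185.4, 69.7]
eef_rot: [0.03, 3.141, -0.0]
contact_force: [0.1, -0.0, -1.5]
width: 35.2
grasp_force: 66.5
```

Run:
```python
from h import *
im,c=snap('wrist','w11');np.save('w11',c[2]);t,ct=snap('scene','scene1')
cv2.imwrite('pics/c11.png',np.hstack([cv2.resize(im[90:350,100:360,::-1],(400,400),interpolation=cv2.INTER_CUBIC),cv2.resize(t[180:300,80:200,::-1],(400,400),interpolation=cv2.INTER_CUBIC)]))
plan([619,-187,35],88.3); s=arm.get_state();print(s['grasp_force'],s['contact_force'])
```

```text
shift [-5.1 -1.6 34.5] yaw 0.6 | cur yang 88.9 q6 -1.91 t 20.55 w 34.8 p [ 613.9 -185.3   69.5]
66.49146795272827 [-0.31411876  0.63451355 -1.99347456]
```

View pics/c11.png

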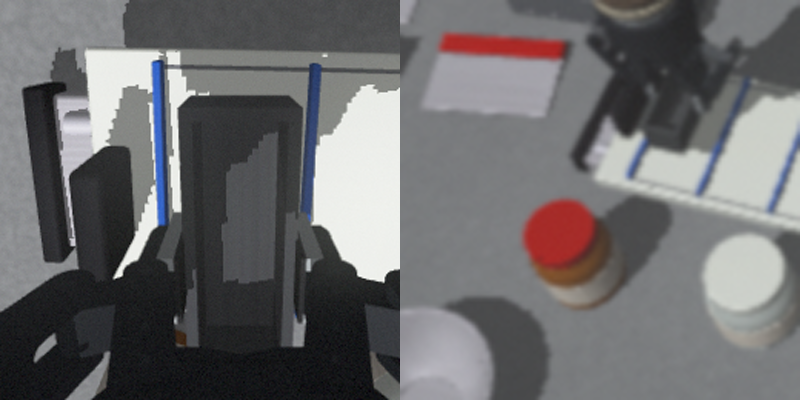

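The mould is still held level and both jars stand where they were. I'll work out where it sits in the grip from its rim: the -x end at rows ~100 and the +x end at ~345 of the left crop.

Run:
```python
from p import *
c=(K,D,np.load('w11.npy'));f=lambda l:np.array([(100+(x+.5)*.65-.5,90+(y+.5)*.65-.5) for x,y in l])
for z in (110,113,116,119,122):
    P=plane(c,f([(180,106),(303,106),(305,346),(188,346)]),z);print(z,P[:,:2].ravel(),'w',np.linalg.norm(P[0]-P[1]),np.linalg.norm(P[2]-P[3]),'len',P[2][0]-P[1][0],'ctr',P.mean(0)[:2])
```

```text
110 [ 562.2 -202.3  562.9 -164.7  652.  -161.6  651.1 -204.9] w 37.597570762846196 43.303187550711826 len 89.05366726861268 ctr [ 607.1 -183.4]
113 [ 561.8 -201.8  562.5 -165.2  649.4 -162.1  648.5 -204.4] w 36.69189789626714 42.260074360010165 len 86.90848904358097 ctr [ 605.5 -183.4]
116 [ 561.3 -201.4  562.  -165.6  646.8 -162.7  645.9 -203.9] w 35.786225029688055 41.21696116930845 len 84.76331081854937 ctr [ 604.  -183.4]
119 [ 560.8 -200.9  561.5 -166.1  644.1 -163.2  643.3 -203.3] w 34.880552163108945 40.173847978606794 len 82.61813259351766 ctr [ 602.5 -183.4]
122 [ 560.4 -200.5  561.  -166.5  641.5 -163.7  640.7 -202.8] w 33.97487929652986 39.1307347879051 len 80.47295436848606 ctr [ 600.9 -183.4]
```

step_arm([
  [[-7,-2,5,0,0.1],[-7,-2,15,0,0.1],[-7,-2,25,0,0.1],[-7,-2,32,0,0.1],[-7,-2,34,0,0.1],[-7,-2,34,0,0.1],[-7,-2,34,0,0.1],[-7,-2,34,0,0.1]],
])

```text
t: 21.55
ee_pos: [620.8, -187.5, 36.2]
eef_rot: [0.03, 3.141, -0.001]
contact_force: [0.1, -0.9, -1.3]
width: 35.1
grasp_force: 66.5
```

step_arm([
  [[0,0,2,0,0.1],[0,0,3,0,0.1],[0,0,3,0,0.1],[0,0,3,0,0.53],[0,0,3,0,0.53],[0,0,3,0,0.53],[0,0,-20,0,0.53],[0,0,-60,0,0.53],[0,0,-90,0,0.7],[0,0,-90,0,0.75]],
])

```text
t: 22.8
ee_pos: [623.2, -188.4, 129.5]
eef_rot: [0.03, 3.134, -0.004]
contact_force: [-0.6, 0.7, 0.8]
width: 63.9
grasp_force: 0.0
```

Run:
```python
from h import *
plan([560,0,160],92)
```

```text
shift [ 66.5 187.1 -31.4] yaw -3.1 | cur yang 88.9 q6 -1.91 t 22.8 w 63.9 p [ 623.2 -188.4  129.5]
```

Run:
```python
from m import *
t,_=snap('top','top2'); t=t[...,::-1]; a=cv2.imread('pics/top0.png')
d=(np.abs(t.astype(int)-a).max(2)>35)
def roi(n,x,y,z=35,r=14):
    u,v=proj(ct,[[x,y,z]])[0].round().astype(int); print(n,(u,v),'changed px',d[v-r-8:v+r+8,u-r:u+r].sum())
roi('M1',431,-167);roi('S',428,-80);roi('L',437,5);roi('M2',436,88);roi('M3',443,174);roi('cup',350,110,70)
m=t.copy(); m[:190]=255; m[245:]=255; m[:,:222]=255;m[:,360:]=255
print(rects(m,ct,35,105,100,1800))
plan([436,87.7,-12],100)
```

```text
M1 (np.int64(341), np.int64(217)) changed px 758
S (np.int64(315), np.int64(218)) changed px 522
L (np.int64(288), np.int64(215)) changed px 28
M2 (np.int64(263), np.int64(216)) changed px 0
M3 (np.int64(236), np.int64(214)) changed px 0
cup (np.int64(255), np.int64(242)) changed px 83
[[424.7  91.5 115.   40.8   9.1 261.6 219.2]
 [432.  175.  117.5  34.4 -11.3 235.7 216.8]
 [427.3   7.3 136.6  36.8  -6.3 287.4 218.2]]
 shift [191.1 272.1 138.3] yaw -11.1 | cur yang 88.9 q6 -1.91 t 22.85 w 63.9 p [ 621.5 -187.8  127.3]
```

M2 and M3 haven't moved. M2 goes next.

step_arm([
  [[30,42,0,-3,0.75],[65,92,0,-8,0.75],[100,142,0,-11,0.75],[135,192,0,-11,0.75],[170,242,0,-11,0.75],[190,271,10,-11,0.75],[190,271,40,-11,0.75],[190,271,70,-11,0.75],[190,271,80,-11,0.75],[190,271,80,-11,0.75]],
])

```text
t: 24.1
ee_pos: [434.2, 86.9, 44.5]
eef_rot: [0.271, -3.127, 0.0]
contact_force: [-0.5, -0.2, -0.5]
width: 63.7
grasp_force: 0.0
```

Run:
```python
from h import *
im,c=snap('wrist','w12');np.save('w12',c[2])
plan([436,87.7,-12],100)
# rim scanline check: grey rows across mould
for x in (400,415):
    u=proj(c,[[x,88-(436-x)*np.tan(np.radians(10.5))+s,35] for s in (-26,26)]);n=80
    l=[im[int(round(v)),int(round(w))].max() for w,v in zip(np.linspace(u[0][0],u[1][0],n),np.linspace(u[0][1],u[1][1],n))];print(x,u.round(),np.array(l))
```

```text
shift [-0.8  0.6 57.4] yaw -0.1 | cur yang 99.9 q6 -1.64 t 24.15 w 64.2 p [435.4  87.   45.4]
400 [[217. 165.]
 [294. 178.]] [223 227 227 226 225 225 226 223 222 223 220 217 219 185  86  84  87  87
  88  80  72  71  77  77  85  86  86  84  84  87  84  85  81  80  79  82
  84 131 132 129 131 130 129 129 131 132 130 127 128 124 128 131 131 131
 129 129 132 132 133 133  87  86  86 106 132 133 134 133 132 126 128 130
 131 131 130 130 128 130 127 125]
415 [[218. 188.]
 [293. 200.]] [222 222 225 225 226 224 220 216 215 218 219 218 222  99  87  87  86  86
  88  86  73  73  73  85  84  83  86  86  84  87  85  85  82  85  82  82
  86  85 133 136 134 132 130 132 135 130 132 125 129 125 130 133 131 134
 131 131 130 134 135 105  88  84  89 132 133 134 131 134 133 124 124 129
 124 128 128 124 125 125 125 132]
```

step_arm([
  [[-1,1,30,0,0.75],[-1,1,50,0,0.75],[-1,1,57,0,0.75],[-1,1,57,0,0.75],[-1,1,57,0,0.75],[-1,1,57,0,0.1],[-1,1,57,0,0.1],[-1,1,57,0,0.1],[-1,1,57,0,0.1]],
])

```text
t: 25.28
ee_pos: [437.5, 88.4, -10.4]
eef_rot: [-0.271, 3.128, -0.0]
contact_force: [-0.3, 0.6, 6.9]
width: 34.8
grasp_force: 61.5
```

step_arm([
  [[0,0,-30,0,0.1],[0,0,-80,0,0.1],[0,0,-125,0,0.1],[0,0,-125,0,0.1],[0,0,-125,0,0.1]],
])

```text
t: 25.9
ee_pos: [435.2, 88.2, 112.8]
eef_rot: [0.271, -3.128, 0.0]
contact_force: [0.1, 0.4, -0.1]
width: 34.8
grasp_force: 60.8
```

Run:
```python
from h import *
plan([620.5,-118,70],88.2); print(arm.get_state()['grasp_force'])
```

```text
shift [-147.  -235.    42.5] yaw 11.7 | cur yang 99.9 q6 -1.64 t 25.9 w 34.8 p [435.2  88.2 112.8]
60.776824951171875
```

step_arm([
  [[-25,-40,0,3,0.1],[-52,-84,0,8,0.1],[-80,-128,0,12,0.1],[-108,-172,0,12,0.1],[-136,-216,0,12,0.1],[-148,-235,10,12,0.1],[-148,-235,35,12,0.1],[-148,-235,42,12,0.1],[-148,-235,42,12,0.1],[-148,-235,42,12,0.1]],
])

```text
t: 27.15
ee_pos: [622.8, -117.4, 72.0]
eef_rot: [0.056, 3.141, -0.0]
contact_force: [-0.0, -0.0, -2.6]
width: 34.9
grasp_force: 60.7
```

Run:
```python
from h import *
plan([621,-118,35],88.2); print(arm.get_state()['grasp_force'])
```

```text
shift [ 1.8 -0.7 37. ] yaw -0.3 | cur yang 87.9 q6 -1.79 t 27.15 w 34.9 p [ 622.8 -117.4   72. ]
60.67811608314514
```

step_arm([
  [[1,0,20,0,0.1],[1,0,32,0,0.1],[1,0,37,0,0.1],[1,0,37,0,0.1],[1,0,37,0,0.1],[1,0,37,0,0.55],[1,0,37,0,0.55],[1,0,37,0,0.55],[1,0,10,0,0.55],[1,0,-30,0,0.6]],
])

```text
t: 28.4
ee_pos: [620.0, -117.3, 100.6]
eef_rot: [-0.057, -3.137, -0.001]
contact_force: [0.8, -1.0, 0.8]
width: 51.3
grasp_force: 0.0
```

Run:
```python
from h import *
plan([443,174,45],78.6)
```

```text
shift [187.3 284.6  56.6] yaw 9.3 | cur yang 87.9 q6 -1.79 t 28.4 w 51.3 p [ 620.  -117.3  100.6]
```

step_arm([
  [[32,50,-25,3,0.75],[64,98,-25,9,0.75],[96,146,-25,9,0.75],[128,194,-25,9,0.75],[160,242,-25,9,0.75],[186,284,-10,9,0.75],[186,284,25,9,0.75],[186,284,55,9,0.75],[186,284,55,9,0.75],[186,284,55,9,0.75]],
])

```text
t: 29.65
ee_pos: [447.0, 173.1, 47.6]
eef_rot: [0.304, 3.125, 0.001]
contact_force: [0.7, 0.1, 0.4]
width: 63.9
grasp_force: 0.0
```

Run:
```python
from h import *
im,c=snap('wrist','w13')
plan([443,174,-11],78.6)
for x in (410,425):
    u=proj(c,[[x,174+(443-x)*np.tan(np.radians(11.4))+s,35] for s in (-26,26)]);n=80
    l=[im[int(round(v)),int(round(w))].max() for w,v in zip(np.linspace(u[0][0],u[1][0],n),np.linspace(u[0][1],u[1][1],n))];print(x,u.round(),np.array(l))
```

```text
shift [ 4.8 -0.1 59. ] yaw 0.3 | cur yang 78.9 q6 -1.1 t 29.7 w 64.0 p [447.5 173.2  48. ]
410 [[218. 174.]
 [294. 159.]] [164 164 163 165 165 167 166 167 159 163 164 169  98 100 100  99  98  98
  99  54  49  54  61  62  60  61  73  98  98 100  98  96  94  93  98  96
  96  99  97  98  96  96  98 100  96  97  98  94  95  94  96  96  99  94
  94  96  98  97  65  65  58  55  79  98 101  99  99 100 126 162 156 155
 154 157 160 160 159 163 162 163]
425 [[219. 195.]
 [293. 181.]] [170 169 169 168 167 167 167 165 163 163 164 167 132  99 103  99  99 101
  66  54  54  56  62  61  63  61  61  63 101 102  98  98  95  96 102 102
  98 100 102  98  97  97  96 101  98  98  95  98  94  98 100  99  96 100
  97  98  98 101  87  53  59  57  99  99 101 102 102 100 103 123 161 164
 169 168 166 162 161 161 161 161]
```

step_arm([
  [[4,0,30,0,0.75],[4,0,50,0,0.75],[4,0,59,0,0.75],[4,0,59,0,0.75],[4,0,59,0,0.75],[4,0,59,0,0.1],[4,0,59,0,0.1],[4,0,59,0,0.1],[4,0,59,0,0.1]],
])

```text
t: 30.82
ee_pos: [443.2, 174.0, -11.4]
eef_rot: [0.303, 3.125, 0.001]
contact_force: [0.4, 0.1, 5.8]
width: 35.1
grasp_force: 61.7
```

step_arm([
  [[0,0,-30,0,0.1],[0,0,-80,0,0.1],[0,0,-125,0,0.1],[0,0,-125,0,0.1],[0,0,-125,0,0.1]],
])

```text
t: 31.45
ee_pos: [440.9, 173.3, 111.7]
eef_rot: [-0.303, -3.125, 0.001]
contact_force: [-1.0, 0.4, -1.4]
width: 34.7
grasp_force: 60.9
```

Run:
```python
from h import *
plan([623,-49,72],88.2); print(arm.get_state()['grasp_force'])
```

```text
shift [-221.5 -183.2   39.4] yaw -9.3 | cur yang 78.9 q6 -1.09 t 31.45 w 34.7 p [440.9 173.3 111.7]
60.91967582702637
```

step_arm([
  [[-44,-36,0,-3,0.1],[-88,-72,0,-8,0.1],[-130,-108,0,-9,0.1],[-172,-143,0,-9,0.1],[-210,-174,0,-9,0.1],[-221,-183,10,-9,0.1],[-221,-183,30,-9,0.1],[-221,-183,39,-9,0.1],[-221,-183,39,-9,0.1],[-221,-183,39,-9,0.1]],
])

```text
t: 32.7
ee_pos: [623.7, -47.4, 73.9]
eef_rot: [0.055, 3.141, 0.0]
contact_force: [-0.2, 0.5, -1.6]
width: 35.2
grasp_force: 60.9
```

Run:
```python
from h import *
plan([623,-49,34.5],88.2); print(arm.get_state()['grasp_force'])
```

```text
shift [ 0.7 -1.6 39.4] yaw -0.2 | cur yang 88.0 q6 -1.68 t 32.7 w 35.2 p [623.7 -47.4  73.9]
60.8813738822937
```

step_arm([
  [[1,-2,20,0,0.1],[1,-2,34,0,0.1],[1,-2,39,0,0.1],[1,-2,39,0,0.1],[1,-2,39,0,0.1],[1,-2,39,0,0.55],[1,-2,39,0,0.55],[1,-2,39,0,0.55],[1,-2,10,0,0.55],[1,-2,-40,0,0.6]],
])

```text
t: 33.95
ee_pos: [620.4, -50.0, 112.0]
eef_rot: [-0.057, -3.135, -0.001]
contact_force: [0.9, 1.3, 1.0]
width: 51.3
grasp_force: 0.0
```

step_arm([
  [[10,-10,-50,0,0.7],[30,-20,-100,0,0.7],[50,-30,-150,0,0.7],[60,-40,-200,0,0.7],[60,-40,-220,0,0.7],[60,-40,-220,0,0.7],[60,-40,-220,0,0.7],[60,-40,-220,0,0.7]],
])

```text
t: 34.95
ee_pos: [560.4, -87.7, 331.4]
eef_rot: [-0.057, -3.137, -0.001]
contact_force: [0.5, 0.3, 0.4]
width: 59.4
grasp_force: 0.0
```

```bash
cat > wc.py <<'E'
from p import *
# every sizeable dark blob on the deck / rim lines: contour-based rim check
def moulds(im,c,z=79):
    ro=plane(c,[(x,y) for y in range(384) for x in range(512)],z).reshape(384,512,3)
    m=(im.max(2)<115)&(ro[...,0]>545)&(ro[...,0]<700)
    m=cv2.morphologyEx(m.astype(np.uint8)*255,cv2.MORPH_OPEN,np.ones((3,3)))
    for k in cv2.findContours(m,cv2.RETR_EXTERNAL,cv2.CHAIN_APPROX_NONE)[0]:
        if cv2.contourArea(k)<300: continue
        P=plane(c,k.reshape(-1,2),z)[:,:2].astype(np.float32); print(np.array(cv2.boundingRect(k)),*[np.array(v) for v in cv2.minAreaRect(P)])
E
python3 - <<'E'
from wc import *
im,c=snap('wrist','w14');np.save('w14',c[2])
moulds(im,c)
cv2.imwrite('pics/w14b.png',cv2.resize(im[...,::-1],(800,600),interpolation=cv2.INTER_CUBIC))
plan([612,-238,120],88)
E
```

```text
[248 231  42  13] [689.1 -69.8] [70.6 22.5] 87.89742279052734
[171 230  37  16] [ 685.3 -207.2] [64.1 28.3] 88.2259521484375
[155 180  18  35] [ 611.7 -240.5] [27.4 58.6] 87.73580169677734
[184 167  29  61] [ 614.9 -182.9] [ 41.  103.6] 89.05023956298828
[268 166  24  61] [618.  -50.9] [ 37.2 102.7] 87.95172882080078
[228 166  23  61] [ 615.6 -116.6] [ 36.2 102.8] 87.57658386230469
[  0 163  53  86] [ 622.3 -484. ] [154.7  68. ] 1.4343736171722412
[140 158  18  59] [ 594.3 -264. ] [ 27.4 100.5] 81.26981353759766
[366 146 146  86] [590.4 239.9] [304.1 137.2] 73.86734008789062
 shift [ -57.6 -148.4  211.2] yaw -0.1 | cur yang 87.9 q6 -1.77 t 35.0 w 60.0 p [560.5 -87.8 331.5]
```

View pics/w14b.png

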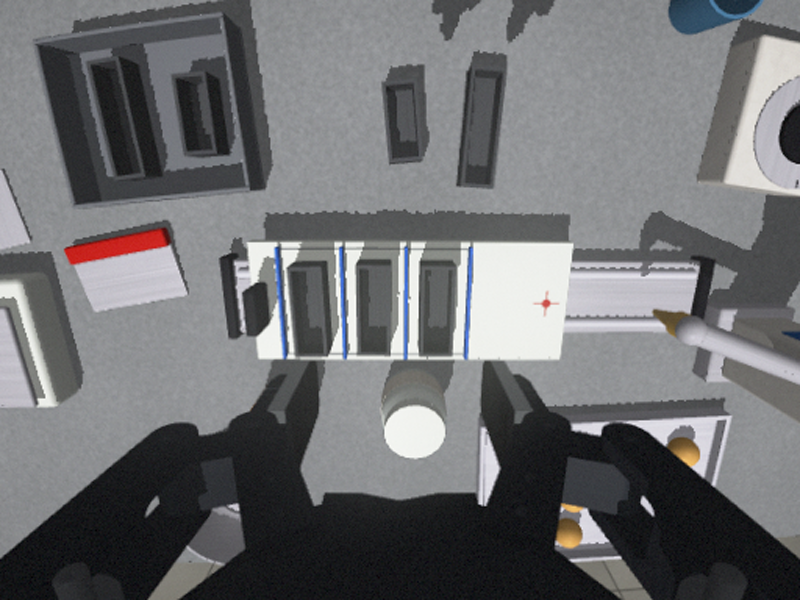

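All three moulds sit in bays: the blobs at (312,308), (375,307) and (437,308) lie between the ribs. The bench short and long moulds haven't moved, and the two wrong ones are in the tub. Next I'll measure the spot, nozzle, dial, clip and button numerically.

```bash
cat > nz.py <<'E'
from p import *
def hsv(im): return cv2.cvtColor(im,cv2.COLOR_BGR2HSV).astype(int)
def cen(m): 
    ys,xs=np.nonzero(m); return np.array([xs.mean(),ys.mean()]) if len(xs) else None
def spot(im,lo=240,y0=150,y1=260,x1=480):
    h=hsv(im);m=((h[...,0]<8)|(h[...,0]>172))&(h[...,1]>110)&(h[...,2]>110);m[:y0]=0;m[y1:]=0;m[:,:lo]=0;m[:,x1:]=0
    m=cv2.morphologyEx(m.astype(np.uint8),cv2.MORPH_OPEN,np.ones((2,2)));return cen(m),int(m.sum())
def nozz(im,x0=300):
    h=hsv(im);m=(h[...,0]>10)&(h[...,0]<30)&(h[...,1]>90)&(h[...,2]>60);m[:180]=0;m[250:]=0;m[:,:x0]=0
    n,l,st,_=cv2.connectedComponentsWithStats(m.astype(np.uint8)); 
    L=[(st[i][4],i) for i in range(1,n)]; 
    return [(tuple(st[i][:5]),np.argwhere(l==i)[:,::-1]) for a,i in sorted(L)[::-1][:2]]
E
python3 - <<'E'
from nz import *
C={n:(K,D,np.load(n+'.npy')) for n in('w2','w3','w14')}
for n in C:
    im=cv2.imread(f'pics/{n}.png'); s,k=spot(im); print(n,'spot',s,k,plane(C[n],[s],44)[0])
    for b,pts in nozz(im): print('  gold',[int(v) for v in b], 'px by x',[ (int(x),int(pts[pts[:,0]==x][:,1].min()),int(pts[pts[:,0]==x][:,1].max())) for x in sorted(set(pts[:,0]))[:8]])
E
```

```text
w2 spot [260.1 200.6] 17 [629.3  78.4  44. ]
  gold [506, 223, 6, 27, 82] px by x [(506, 249, 249), (507, 244, 249), (508, 239, 249), (509, 234, 249), (510, 229, 249), (511, 223, 249)]
  gold [322, 216, 2, 2, 2] px by x [(322, 216, 216), (323, 217, 217)]
w3 spot [352.6 199.6] 15 [629.5  78.8  44. ]
  gold [418, 206, 22, 17, 150] px by x [(418, 206, 206), (419, 206, 207), (420, 206, 208), (421, 206, 210), (422, 206, 211), (423, 206, 212), (424, 207, 213), (425, 207, 214)]
  gold [441, 209, 1, 1, 1] px by x [(441, 209, 209)]
w14 spot [350.3 194.5] 14 [628.8  79.1  44. ]
  gold [418, 199, 22, 16, 150] px by x [(418, 199, 200), (419, 199, 201), (420, 199, 202), (421, 199, 203), (422, 199, 204), (423, 199, 205), (424, 200, 206), (425, 200, 206)]
```

Run:
```python
from nz import *
C={n:(K,D,np.load(n+'.npy')) for n in('w2','w3','w14')}
for n,l in(('w3',[(418,206),(421,210),(420,208.3)]),('w14',[(418,199.5),(421,203),(420,201.3)])):
    print(n,plane(C[n],l,75)[:,:2].ravel())
for n,(a,b,c_,d) in {'w3':(202,224,412,446),'w2':(198,222,315,345)}.items():
    im=cv2.imread(f'pics/{n}.png'); h=hsv(im); print(n); print(h[a:b,c_:d,1])
sc=cv2.imread('pics/scene0.png');h=hsv(sc);m=(h[...,0]>10)&(h[...,0]<30)&(h[...,1]>80);m[:225]=0;m[255:]=0;m[:,:265]=0;m[:,300:]=0
print(np.argwhere(m)[:,::-1].tolist()[:40]); print((proj(cam('scene'),[[630,184,75],[630,184,135]])))
```

```text
w3 [631.5 184.1 639.  190.9 635.8 188.5]
w14 [632.5 184.9 638.9 191.  635.8 188.8]
w3
[[ 11  12   9   8  11  10  10  12  12  10  12  12   9   8  13   9  13  10
   10  11  11  10  10   9  12  13  12  11  12  10   6  15   8  26]
 [  9  10   9   9  10  11  12  13  12   9  12  11  12  10   8  11  11  13
   14  12  12   9  10   8   9  12   9   9  13  10  19  15  34  54]
 [ 10   8   8  10  12  10   7   9   7   6  13  10  10   9   9   9  11  12
   11  11  11   9   9   9   9  10   9  12   9   9  13  33  16  26]
 [ 12  10  11   9  10  12  16  47  28  25  12  14   9   6   8  10  13  10
   12  12   9  13  10  12   9  12   9   8   9  12  12  21  41  13]
 [ 11  11  12  10  10  10  99 108 110 113 102  91  53  41  19  14  14   9
    6  12   8   8   3   4  10  12  10  10  13  17  39   9  26  24]
 [  8  12   9  13  12   8  68 126 115 112 118 122 108 126 111 103  95  42
   40  15  20  25  48  32  21  20  10   8  12  10  16  16  79  33]
 [ 12  10  11  11  12   7  35  70 121 116 127 122 110 117 116 110 119 111
  125 125 107 126 132 133 129 111  66  36  14   5  15  19  28  26]
 [ 12   9  10   9   7   5  
[... 3812 characters left out ...]
  8  7  6  9 93 83 75 11  7 11 13  8 10 10 10 10 11  8 12 10 14
  11  7 13 11 12 14]
 [11 10 10 10  9 11  4 68 95 56 12 13 13 10 11 11 14  7  9  9  7  9 11 13
  12 11  9 12 10 16]
 [10 10 10 11 10  9  4 54 90 31 11 12  8 12 10  8  6  8 11 12 10 11  6 10
  11 12  8  9  9 12]
 [ 8  8  9  9  9  7  4 30 89 15  6 13  7 10  8  8  6 10 10  9 10 12 11 10
  10  7 11 12 11 13]
 [ 9  3  6  8  8 10  8  5 72 18 10 12  8  6  9 10 10 10  8 10 10 10 10 13
   9  8 10  9  9  8]
 [ 5  5  8  6  6  5 11  2 25 22  7 11  8  9  8  8 10 11 12 13 10  8 11 14
  12  9 13 10 10 12]]
[[280, 237], [281, 237], [280, 238], [281, 238], [282, 238], [283, 238], [281, 239], [282, 239], [281, 240]]
[[280.5 240. ]
 [281.8 230.8]]
```

step_arm([
  [[-20,-50,50,0,0.35],[-40,-100,100,0,0.35],[-57,-150,150,0,0.35],[-57,-150,200,0,0.35],[-57,-150,230,0,0.35],[-57,-150,230,0,0.35],[-57,-150,230,0,0.35],[-57,-150,230,0,0.35]],
])

```text
t: 36.0
ee_pos: [615.0, -240.6, 106.9]
eef_rot: [0.056, 3.136, -0.003]
contact_force: [0.0, -0.1, -0.2]
width: 29.9
grasp_force: 0.0
```

Run:
```python
from h import *
im,c=snap('wrist','w15');np.save('w15',c[2])
plan([611,-239.5,40],88)
for x in (592,598):
    u=proj(c,[[x,-239+s,89] for s in (-25,25)]);n=70
    l=[im[int(round(v)),int(round(w))].max() for w,v in zip(np.linspace(u[0][0],u[1][0],n),np.linspace(u[0][1],u[1][1],n))];print(x,u.round(),np.array(l))
```

```text
shift [ 4.3  1.  66.8] yaw -0.0 | cur yang 88.0 q6 -1.97 t 36.05 w 30.0 p [ 614.9 -240.5  106.9]
592 [[221. 187.]
 [292. 184.]] [227 227 225 226 227 228 225 225 225 225 225 225 227 226 226 178 244 248
 249 110  78  76  79  75  72  76  77  75  75  78  83  82  81  85  81  81
  79 106 157 159 158 156 160 163 159 159 159 160 163 249 249 224 150 225
 225 222 200 140 249 249 249 250 249 249 249 250 250 249 249 249]
598 [[222. 195.]
 [292. 192.]] [225 225 226 226 227 225 227 226 226 227 227 228 229 229 199 241 248 249
 107  80  78  83  85  84  84  86  85  85  84  85  83  83  87  85  82  80
  79 107 160 158 159 157 161 160 162 159 160 215 215 250 250 228 165 229
 224 222 190 165 250 250 250 250 249 249 250 249 249 250 249 250]
```

step_arm([
  [[3,-3.5,20,0,0.35],[3,-3.5,45,0,0.35],[3,-3.5,60,0,0.35],[3,-3.5,65,0,0.35],[3,-3.5,65,0,0.35],[3,-3.5,65,0,0.35],[3,-3.5,65,0,0],[3,-3.5,65,0,0],[3,-3.5,65,0,0]],
])

```text
t: 37.17
ee_pos: [610.6, -244.1, 39.9]
eef_rot: [0.057, 3.139, -0.002]
contact_force: [-1.1, -0.6, 5.0]
width: 12.8
grasp_force: 60.1
```

Run:
```python
from h import *
s=arm.get_state();plan([611+106*.03,s['ee_pos'][1]+106,s['ee_pos'][2]],88);print(s['grasp_force'],s['contact_force'])
```

```text
shift [ 3.000e-01  1.061e+02 -1.000e-01] yaw -0.1 | cur yang 87.9 q6 -1.98 t 37.17 w 12.8 p [ 610.6 -244.1   39.9]
60.103501081466675 [-1.05162283 -0.61411041  5.00740121]
```

step_arm([
  [[0,3,0,0,0],[0,9,0,0,0],[0,19,0,0,0],[0,31,0,0,0],[0,44,0,0,0],[0,57,0,0,0],[0,70,0,0,0],[0,82,0,0,0],[0,92,0,0,0],[0,99,0,0,0]],
])

```text
t: 38.42
ee_pos: [614.4, -144.9, 39.9]
eef_rot: [0.057, 3.139, -0.002]
contact_force: [-0.4, -2.9, 5.9]
width: 12.6
grasp_force: 60.3
```

step_arm([
  [[0,4,0,0,0],[0,7,0,0,0],[0,7,0,0,0],[0,7,0,0,0]],
])

```text
t: 38.92
ee_pos: [614.7, -137.6, 39.9]
eef_rot: [0.057, 3.139, -0.001]
contact_force: [-1.0, -0.5, 5.5]
width: 13.0
grasp_force: 60.4
```

Run:
```python
from nz import *
s=arm.get_state();print(s['grasp_force'],s['contact_force'],s['width'],s['ee_pos'])
im,c=snap('wrist','w16');np.save('w16',c[2])
t,ctp=snap('top','top3'); sc,cs=snap('scene','scene3')
h=hsv(im[...,::-1].copy())
print('expect spot px',proj(c,[[632,184,44]]),'tip px',proj(c,[[633,186,75]]))
for n,i,cc,box in(('w',im,c,None),):
    m=((h[...,0]<8)|(h[...,0]>172))&(h[...,1]>110)&(h[...,2]>100); ys,xs=np.nonzero(m); print(len(xs), xs.mean() if len(xs) else None, ys.mean() if len(xs) else None)
    m=(h[...,0]>10)&(h[...,0]<30)&(h[...,1]>70); ys,xs=np.nonzero(m);print('gold',len(xs),xs.min() if len(xs) else None)
```

```text
60.40460228919983 [-1.  -0.5  5.5] 13.039928607506761 [ 614.7 -137.6   39.9]
expect spot px [[662.3 228.9]] tip px [[700.7 245.2]]
0 None None
gold 4 48
```

step_arm([
  [[0,0,0,0,0.35],[0,0,0,0,0.35],[0,0,-40,0,0.35],[0,0,-80,0,0.35],[10,40,-125,0,0.35],[15,90,-125,0,0.35],[20,140,-125,0,0.35],[20,178,-125,0,0.35],[20,178,-125,0,0.35],[20,178,-125,0,0.35]],
])

```text
t: 40.33
ee_pos: [599.7, 40.9, 163.1]
eef_rot: [-0.056, -3.14, 0.001]
contact_force: [-0.6, -0.6, -0.6]
width: 29.9
grasp_force: 0.0
```

Run:
```python
from nz import *
s=arm.get_state();print(s['ee_pos'],abs(s['joint_vel']).max())
im,c=snap('wrist','w17');np.save('w17',c[2]); h=hsv(im[...,::-1].copy())
print('expect spot px',proj(c,[[632,184,44]]),'tip px',proj(c,[[633,186,75]]))
m=((h[...,0]<8)|(h[...,0]>172))&(h[...,1]>110)&(h[...,2]>100); ys,xs=np.nonzero(m); print(len(xs), xs.mean() , ys.mean() ,xs.min(),xs.max(),ys.min(),ys.max())
m=(h[...,0]>10)&(h[...,0]<30)&(h[...,1]>70); m[:,:350]=0; p=np.argwhere(m);
for r in sorted(set(p[:,0])): q=p[p[:,0]==r][:,1]; print((int(r),int(q.min()),int(q.max()),len(q)),end=' ')
```

```text
[599.7  40.9 163.1] 0.02246255101035631
expect spot px [[382.  206.1]] tip px [[397.3 216.7]]
935 38.380748663101606 327.0395721925134 0 393 194 355
(214, 397, 400, 4) (215, 396, 403, 8) (216, 395, 407, 13) (217, 396, 411, 16) (218, 397, 416, 20) (219, 397, 427, 31) (220, 398, 429, 32) (221, 399, 430, 32) (222, 399, 431, 33) (223, 400, 433, 34) (224, 401, 435, 35) (225, 402, 429, 28) (226, 402, 426, 25) (227, 403, 424, 22) (228, 403, 423, 21) (229, 404, 421, 18) (230, 404, 420, 17) (231, 405, 419, 15) (232, 406, 418, 13) (233, 406, 417, 12) (234, 407, 417, 11) (235, 407, 416, 10) (236, 407, 416, 10) (237, 407, 415, 9) (238, 407, 415, 9) (239, 408, 415, 8) (240, 409, 415, 7) (241, 410, 415, 6) (242, 411, 415, 5) (243, 412, 415, 4) (244, 413, 415, 3) (245, 414, 415, 2) (246, 415, 416, 2) (285, 374, 374, 1) (302, 384, 384, 1) (312, 431, 431, 1) (350, 351, 351, 1) (360, 373, 375, 3) (361, 369, 376, 8) (362, 369, 377, 9) (363, 370, 378, 9) (364, 372, 379, 8) (365, 370, 380, 9) (366, 375, 479, 8) (367, 375, 382, 8) (368, 363, 383, 8) (369, 378, 384, 7) (370, 380, 385, 6) (371, 381, 386, 6) (372, 383, 387, 5) (373, 383, 388, 6) (374, 385, 388, 4) (375, 386, 388, 3) (376, 387, 388, 2) (379, 356, 356, 1)
```

step_arm([
  [[0,40,0,0,0.35],[0,80,0,0,0.35],[0,95,0,0,0.35],[0,95,0,0,0.35],[0,95,0,0,0.35]],
])

```text
t: 41.0
ee_pos: [603.5, 134.5, 163.5]
eef_rot: [-0.059, -3.141, 0.001]
contact_force: [0.6, -0.2, 0.3]
width: 29.8
grasp_force: 0.0
```

Run:
```python
from nz import *
s=arm.get_state();print(s['ee_pos'],abs(s['joint_vel']).max())
im,c=snap('wrist','w18');np.save('w18',c[2]); h=hsv(im[...,::-1].copy())
print('expect spot px',proj(c,[[632,184,44]]),'tip px',proj(c,[[633,186,75]]))
m=((h[...,0]<8)|(h[...,0]>172))&(h[...,1]>110)&(h[...,2]>100); m[:,:200]=0;ys,xs=np.nonzero(m); print(len(xs), xs.mean() , ys.mean() ,xs.min(),xs.max(),ys.min(),ys.max())
m=(h[...,0]>10)&(h[...,0]<30)&(h[...,1]>70); m[:,:230]=0; p=np.argwhere(m);
for r in sorted(set(p[:,0])): q=p[p[:,0]==r][:,1]; print((int(r),int(q.min()),int(q.max()),len(q)),end=' ')
```

```text
[603.5 134.5 163.5] 0.004667390561301913
expect spot px [[300.3 205.6]] tip px [[307.1 216.3]]
81 300.2716049382716 204.96296296296296 288 312 193 216
(1, 484, 486, 2) (2, 493, 493, 1) (5, 492, 492, 1) (7, 487, 487, 1) (8, 475, 475, 1) (11, 477, 487, 2) (17, 475, 475, 1) (18, 471, 471, 1) (23, 479, 479, 1) (26, 476, 476, 1) (30, 477, 482, 2) (31, 482, 482, 1) (33, 484, 484, 1) (37, 472, 472, 1) (214, 308, 308, 1) (215, 305, 311, 4) (216, 305, 312, 5) (217, 310, 314, 4) (218, 305, 315, 11) (219, 306, 321, 14) (220, 306, 323, 17) (221, 306, 325, 19) (222, 305, 326, 21) (223, 306, 327, 22) (224, 305, 327, 15) (225, 305, 313, 9) (226, 304, 311, 8) (227, 303, 310, 8) (228, 303, 308, 6) (229, 303, 308, 6) (230, 302, 306, 5) (231, 302, 306, 5) (232, 302, 305, 4) (233, 302, 304, 3) (234, 302, 304, 3) (235, 302, 303, 2) (323, 433, 433, 1) (334, 455, 455, 1) (341, 356, 356, 1) (342, 291, 357, 3) (343, 356, 358, 3) (344, 310, 360, 6) (345, 357, 361, 5) (346, 292, 362, 7) (347, 358, 487, 7) (348, 358, 363, 6) (349, 359, 364, 6) (350, 360, 365, 6) (351, 361, 366, 6) (352, 352, 367, 7) (353, 363, 489, 7) (354, 365, 369, 5) (355, 367, 370, 4) (358, 357, 357, 1) (359, 365, 365, 1) (360, 366, 368, 3) (361, 368, 370, 3) (362, 369, 371, 3) (363, 370, 372, 3) (364, 372, 373, 2) (365, 373, 374, 2) (369, 250, 250, 1) (371, 336, 336, 1) (376, 363, 363, 1) (381, 318, 368, 2) (382, 294, 294, 1) (383, 255, 290, 2)
```

Run:
```python
from nz import *
C={n:(K,D,np.load(n+'.npy')) for n in('w17','w18')}
h=hsv(cv2.imread('pics/w17.png'));m=((h[...,0]<8)|(h[...,0]>172))&(h[...,1]>110)&(h[...,2]>100); m[:,:360]=0;m[250:]=0;m[:180]=0;ys,xs=np.nonzero(m)
s17=(xs.mean(),ys.mean());print(s17,len(xs),xs.min(),xs.max(),ys.min(),ys.max(),plane(C['w17'],[s17],44),plane(C['w18'],[(300.3,205)],44))
print(tri(C['w17'],[s17],C['w18'],[(300.3,205)]))
print('tip',tri(C['w17'],[(397.7,216.2),(398.7,217)],C['w18'],[(307.6,216.3),(308.3,217)]),plane(C['w17'],[(397.7,216.2)],75),plane(C['w18'],[(307.6,216.3)],75))
plan([614.6,-136,60],88)
```

```text
(np.float64(381.9375), np.float64(205.5)) 64 373 393 194 214 [[631.3 183.8  44. ]] [[631.3 184.   44. ]]
[[631.5 184.1  43.3   0.1]]
tip [[632.9 186.6  74.6   0.6]
 [633.3 187.1  75.7   0.4]] [[632.4 186.3  75. ]] [[633.  186.5  75. ]]
 shift [ -21.3 -269.8  103.7] yaw -0.2 | cur yang 87.8 q6 -1.38 t 41.05 w 30.1 p [603.6 134.4 163.6]
```

The spot is at (631.5,184.1,43) and the tip at (633,186.6,75), about 2.5 mm apart along y. I'll nudge the carriage.

step_arm([
  [[-5,-50,0,0,0.35],[-10,-105,0,0,0.35],[-15,-160,0,0,0.35],[-20,-215,0,0,0.35],[-21,-262,10,0,0.35],[-21,-271,30,0,0.35],[-21,-271,50,0,0.35],[-21,-271,60,0,0.35],[-21,-271,60,0,0.35],[-21,-271,60,0,0.35]],
])

```text
t: 42.3
ee_pos: [615.3, -134.6, 104.2]
eef_rot: [0.055, 3.14, -0.0]
contact_force: [0.7, -0.2, 0.4]
width: 29.9
grasp_force: 0.0
```

Run:
```python
from h import *
plan([614.6,-137.6,40],88)
```

```text
shift [ 0.7 -3.  64.2] yaw 0.0 | cur yang 88.0 q6 -1.82 t 42.3 w 29.9 p [ 615.3 -134.6  104.2]
```

step_arm([
  [[0.5,-3,30,0,0.35],[0.5,-3,55,0,0.35],[0.5,-3,64,0,0.35],[0.5,-3,64,0,0.35],[0.5,-3,64,0,0.35],[0.5,-3,64,0,0.35],[0.5,-3,64,0,0],[0.5,-3,64,0,0],[0.5,-3,64,0,0],[0.5,-3,64,0,0]],
])

```text
t: 43.55
ee_pos: [614.7, -138.6, 40.8]
eef_rot: [0.058, 3.14, 0.0]
contact_force: [-1.6, 1.7, 5.4]
width: 12.8
grasp_force: 60.6
```

step_arm([
  [[0,1.5,0,0,0],[0,3.5,0,0,0],[0,3.5,0,0,0],[0,3.5,0,0,0],[0,3.5,0,0,0]],
])

```text
t: 44.18
ee_pos: [614.8, -136.2, 40.8]
eef_rot: [0.057, 3.14, -0.002]
contact_force: [-1.6, -2.3, 4.9]
width: 13.0
grasp_force: 60.8
```

step_arm([
  [[0,0,0,0,0.35],[0,0,0,0,0.35],[0,0,-40,0,0.35],[0,0,-80,0,0.35],[10,40,-125,0,0.35],[15,90,-125,0,0.35],[20,140,-125,0,0.35],[20,178,-125,0,0.35],[20,178,-125,0,0.35],[20,178,-125,0,0.35]],
])

```text
t: 45.42
ee_pos: [600.5, 43.3, 164.3]
eef_rot: [-0.056, -3.141, 0.001]
contact_force: [0.2, 0.8, -0.4]
width: 29.8
grasp_force: 0.0
```

Run:
```python
from nz import *
im,c=snap('wrist','w19');np.save('w19',c[2]); h=hsv(im[...,::-1].copy())
m=((h[...,0]<8)|(h[...,0]>172))&(h[...,1]>110)&(h[...,2]>100); m[:,:360]=0;m[250:]=0;m[:180]=0;ys,xs=np.nonzero(m);print(len(xs),plane(c,[(xs.mean(),ys.mean())],44))
m=(h[...,0]>10)&(h[...,0]<30)&(h[...,1]>70); m[:,:350]=0; p=np.argwhere(m)[:9];print(p.tolist(),proj(c,[[633,186.6,75]]))
a=cv2.imread('pics/w19.png')
plan([430,330,250],90)
# dial in w2
i=cv2.imread('pics/w2.png');c2=(K,D,np.load('w2.npy'));h=hsv(i)
g=(h[...,0]>50)&(h[...,0]<90)&(h[...,1]>90);g[:,:400]=0;ys,xs=np.nonzero(g);print('green',len(xs),xs.min(),xs.max(),ys.min(),ys.max(),plane(c2,[(xs.mean(),ys.mean())],54))
y=(h[...,0]>20)&(h[...,0]<35)&(h[...,1]>150);y[:,:400]=0;y[100:]=0;print('btn',y.sum(),plane(c2,[cen(y)],68))
```

```text
56 [[631.7 185.4  44. ]]
[[213, 394], [213, 395], [213, 396], [213, 397], [214, 393], [214, 394], [214, 395], [214, 396], [214, 397]] [[395.1 215.6]]
 shift [181.  280.8 -85.7] yaw -2.1 | cur yang 87.9 q6 -1.53 t 45.48 w 29.9 p [600.5  42.7 164.4]
green 96 426 510 98 382 [[776.7 490.6  54. ]]
btn 242 [[392.7 404.4  68. ]]
```

The spot is now within about 1 mm of under the tip. Moving to view the dial.

step_arm([
  [[35,10,-60,0,0.35],[75,50,-86,0,0.35],[110,100,-86,-2,0.35],[140,150,-86,-2,0.35],[160,195,-86,-2,0.35],[165,235,-86,-2,0.35],[165,250,-86,-2,0.35],[165,250,-86,-2,0.35],[165,250,-86,-2,0.35]],
])

```text
t: 46.6
ee_pos: [445.3, 297.8, 250.3]
eef_rot: [-0.005, -3.141, 0.002]
contact_force: [-0.0, -0.0, -0.5]
width: 29.8
grasp_force: 0.0
```

```bash
cat > dial.py <<'E'
from nz import *
def look(n):
    im,c=snap('wrist',n);np.save(n,c[2]); h=hsv(im[...,::-1].copy())
    roi=proj(c,[[450,350,52]])[0]; yy,xx=np.mgrid[:384,:512]; near=np.hypot(xx-roi[0],yy-roi[1])<130; near[300:]=0
    g=(h[...,0]>50)&(h[...,0]<90)&(h[...,1]>90)&near
    y=(h[...,0]>20)&(h[...,0]<35)&(h[...,1]>150)&near
    k=((im.max(2)<70)&near).astype(np.uint8)
    k=cv2.morphologyEx(k,cv2.MORPH_OPEN,np.ones((5,5)))
    nn,l,st,ce=cv2.connectedComponentsWithStats(k)
    print(n,'roi',roi,'green',g.sum(),cen(g),'btn',y.sum(),cen(y),'dark',[(st[i].tolist(),ce[i].round(1).tolist()) for i in range(1,nn) if st[i][4]>150])
    return im,c,g,y
E
python3 - <<'E'
from dial import *
s=arm.get_state();print(s['ee_pos'],abs(s['joint_vel']).max())
im,c,g,y=look('w20')
print('green z54',plane(c,[cen(g)],54),'btn68',plane(c,[cen(y)],68)); print(np.argwhere(g)[:,::-1].tolist()[:60])
E
```

```text
[445.3 297.8 250.3] 0.005791404480486974
w20 roi [293.2 172.2] green 36 [325.  173.5] btn 262 [340.4 130.4] dark [([197, 232, 34, 49, 858], [216.0, 257.1]), ([281, 232, 92, 68, 2944], [316.7, 273.5])]
green z54 [[451.6 394.1  54. ]] btn68 [[392.3 406.6  68. ]]
[[321, 172], [322, 172], [323, 172], [324, 172], [325, 172], [326, 172], [327, 172], [328, 172], [329, 172], [321, 173], [322, 173], [323, 173], [324, 173], [325, 173], [326, 173], [327, 173], [328, 173], [329, 173], [321, 174], [322, 174], [323, 174], [324, 174], [325, 174], [326, 174], [327, 174], [328, 174], [329, 174], [321, 175], [322, 175], [323, 175], [324, 175], [325, 175], [326, 175], [327, 175], [328, 175], [329, 175]]
```

step_arm([
  [[0,30,0,0,0.35],[0,60,0,0,0.35],[0,60,0,0,0.35],[0,60,0,0,0.35],[0,60,0,0,0.35]],
])

```text
t: 47.28
ee_pos: [445.1, 358.1, 250.6]
eef_rot: [-0.004, -3.141, 0.001]
contact_force: [0.7, -0.2, 0.5]
width: 29.9
grasp_force: 0.0
```

Run:
```python
from dial import *
s=arm.get_state();print(s['ee_pos'],abs(s['joint_vel']).max())
im,c,g,y=look('w21')
a=cv2.imread('pics/w20.png');c0=(K,D,np.load('w20.npy'))
h=hsv(a);g0=(h[...,0]>50)&(h[...,0]<90)&(h[...,1]>90);g0[300:]=0
y0=(h[...,0]>20)&(h[...,0]<35)&(h[...,1]>150);y0[300:]=0
print(cen(g0),cen(y0));print('green',tri(c0,[cen(g0)],c,[cen(g)]),'btn',tri(c0,[cen(y0)],c,[cen(y)]))
```

```text
[445.1 358.1 250.6] 0.003502370134751802
w21 roi [249.7 172.4] green 37 [281.4 173.5] btn 260 [293.3 130.5] dark [([281, 231, 49, 63, 1712], [301.0, 266.4]), ([173, 232, 58, 66, 1965], [207.4, 269.5])]
[328.3 179.6] [339.1 131. ]
green [[448.3 390.3  87.4   8. ]] btn [[393.1 407.8  58.7   0.7]]
```

Run:
```python
from dial import *
c0=(K,D,np.load('w20.npy'));c1=(K,D,np.load('w21.npy'))
print('green',tri(c0,[(325,173.5),(320.7,173.5)],c1,[(281.4,173.5),(277,173.5)]),'btn',tri(c0,[(340.4,130.4)],c1,[(293.3,130.5)]))
im=cv2.imread('pics/w21.png').max(2)
np.set_printoptions(linewidth=250)
print(im[138:206:2,214:292:2])
```

```text
green [[451.3 393.9  54.6   0.3]
 [451.2 387.7  55.2   0.3]] btn [[392.3 406.5  68.    0. ]]
[[248 247 243 ...  83 193 249]
 [244 244 227 ...  79  81  84]
 [181 229 229 ...  81  86  80]
 ...
 [248 248 248 ... 148 150 151]
 [248 247 248 ... 149 150 150]
 [247 248 247 ... 152 149 152]]
```

Run:
```python
import cv2,sys
im=cv2.imread('pics/w21.png').max(2)
print('cols 210..292 step2, rows 140..204 step 2')
for r in range(140,206,2): print(r,' '.join('%2d'%(v//10) for v in im[r,210:292:2]))
```

```text
cols 210..292 step2, rows 140..204 step 2
140 24 24 24 24 22 22 23 23 23 22 23 22 23 23 23 22 22 23 23 23 13 14 14 13 14 13 22 23 23 22 12 23 22 18 24 24  9  8  7  8  8
142 24 24 18 22 22 22 23 22 23 23 23 22 23 23 23 23 23 23 23 23 14 14 14 13 14 23 22 23 23 12 23 23 22 23 24 24 24  9  8  8  8
144 24 24 22 22 22 23 22 22 23 23 23 22 23 23 23 23 23 21 23 14 14 16 14 13 13 23 22 23 23 23 23 23 22 23 22 24 24 24 17 12  8
146 24 22 23 23 22 22 23 23 23 23 23 22 23 22 22 21 21 14 14 14 16 16 14 13 13 23 23 23 23 23 23 23 23 22 13 23 24 24 24 24 24
148 18 23 23 22 22 23 22 23 23 23 23 22 23 14 14 13 12 10 10 10 16 13 14 13 13 21 23 23 23 23 23 23 16 16 23 23 21 24 24 24 24
150 23 23 23 22 22 23 22 23 23 23 23 23 14 10  7  8  8  8  8  8 16  7  8 10 13 13 14 23 23 23 22 22 21 23 23 23 23 24 24 24 24
152 23 23 23 22 22 23 22 23 23 23 22 13  8  8  9  8  8  8  8  7 16  8  7  7  8 12 14 14 22 23 22 22 23 23 23 23 23 23 24 24 24
154 23 23 23 22 22 23 23 23 23 23 12  8  8  8  8  8  8  8  7  7  7  7  7  7  8  8 10 14 23 23 23 22 23 23 23 22 20 21 24 24 24
156 23 23 23 23 22 23 23 23 23 13  8  8  8
[... 2432 characters left out ...]
16 19 23 23 23 23 23 23 21 20 13 13 13 13 13 13 14 15 14 15 15 15
196 24 24 24 23 23 23 23 23 23 23 23 23 23 23 23 23 23 23 23 23 23 23 23 23 23 23 23 13 13 13  7 12 13 12 13 15 15 15 15 15 14
198 24 24 24 24 23 23 23 23 23 23 23 23 23 23 23 23 23 23 23 23 23 23 23 23 23 23 21 13 13 13 13  7 13 14 15 15 15 15 15 15 15
200 24 24 24 24 24 23 23 23 23 23 23 23 23 23 23 23 23 23 23 23 23 23 23 23 23 23 13 11 13 13 13 13 14 14 15 14 15 14 14 15 15
202 24 24 24 24 24 24 24 23 23 23 23 23 23 23 23 23 23 23 23 23 23 23 22 23 23 13 13  6 13 12 13 14 15 14 14 15 15 15 14 15 15
204 24 24 24 24 24 24 24 24 23 23 23 23 23 23 23 23 23 23 18 23 23 23 23 19 21 13 13 10 12 13 15 15 15 14 15 15 15 15 15 14 15
```

Run:
```python
from dial import *
E=[]
for n,u in (('w20',294),('w21',246)):
    c=(K,D,np.load(n+'.npy')); a=cv2.imread(f'pics/{n}.png').max(2)
    m=np.zeros_like(a); m[140:204,u-36:u+34]=(a[140:204,u-36:u+34]<100)
    l=cv2.connectedComponents(m)[1]; b=(l==l[171,u-8]).astype(np.uint8)
    b=cv2.morphologyEx(b,cv2.MORPH_OPEN,np.ones((5,5)))
    k=max(cv2.findContours(b,cv2.RETR_EXTERNAL,cv2.CHAIN_APPROX_NONE)[0],key=cv2.contourArea); e=cv2.fitEllipse(k); E.append((c,e[0]));print(n,e)
    w=np.zeros_like(a); w[:]=(a>190); w=w*cv2.morphologyEx(cv2.erode(cv2.morphologyEx(b,cv2.MORPH_CLOSE,np.ones((15,15))),np.ones((5,5))),cv2.MORPH_CLOSE,np.ones((3,3)))
    k2=max(cv2.findContours(w,cv2.RETR_EXTERNAL,cv2.CHAIN_APPROX_NONE)[0],key=cv2.contourArea)
    P=plane(c,np.argwhere(w)[:,::-1].astype(float),90); vx,vy,x0,y0=cv2.fitLine(P[:,:2].astype(np.float32),cv2.DIST_L2,0,.01,.01).ravel()
    print(' stripe dir',vx,vy,'at',x0,y0,'ends',P[:,0].min(),P[:,0].max(),len(P))
    for z in(55,62,70,90): print('  disc ctr z',z,plane(c,[e[0]],z)[0])
print(tri(E[0][0],[E[0][1]],E[1][0],[E[1][1]]))
```

```text
w20 ((289.0895690917969, 170.8579864501953), (42.44981002807617, 44.469329833984375), 116.02359008789062)
 stripe dir 0.98288363 -0.18422757 at 435.2942 347.96188 ends 423.2120693958973 447.02963763844343 63
  disc ctr z 55 [447.6 343.9  55. ]
  disc ctr z 62 [446.1 343.   62. ]
  disc ctr z 70 [444.5 342.   70. ]
  disc ctr z 90 [440.5 339.5  90. ]
w21 ((246.22706604003906, 171.49160766601562), (42.05427551269531, 45.61756896972656), 99.78108215332031)
 stripe dir 0.98380876 -0.17922132 at 434.95724 347.91464 ends 422.8973963119088 446.711482237142 63
  disc ctr z 55 [448.1 345.3  55. ]
  disc ctr z 62 [446.7 345.6  62. ]
  disc ctr z 70 [445.1 345.9  70. ]
  disc ctr z 90 [441.  346.6  90. ]
[[449.6 345.   46.4   0.6]]
```

step_arm([
  [[-2,-12,40,5,0.4],[-2,-12,90,10,0.4],[-2,-12,130,10.5,0.4],[-2,-12,140,10.5,0.4],[-2,-12,140,10.5,0.4],[-2,-12,140,10.5,0.4]],
])

```text
t: 48.08
ee_pos: [448.6, 348.4, 112.9]
eef_rot: [0.289, 3.125, 0.004]
contact_force: [0.3, -0.2, 0.1]
width: 34.2
grasp_force: 0.0
```

Run:
```python
from h import *
plan([447.5,345.6,50],79.5)
```

```text
shift [ 0.8 -3.1 62.9] yaw -0.1 | cur yang 79.4 q6 -0.8 t 48.08 w 34.2 p [448.6 348.4 112.9]
```

step_arm([
  [[0.5,-1.5,30,0,0.4],[0.5,-1.5,50,0,0.4],[0.5,-1.5,58,0,0.4],[0.5,-1.5,60,0,0.4],[0.5,-1.5,60,0,0.4],[0.5,-1.5,60,0,0.4],[0.5,-1.5,60,0,0.4]],
])

```text
t: 48.95
ee_pos: [446.6, 346.3, 51.3]
eef_rot: [0.29, 3.127, 0.001]
contact_force: [-0.3, 0.7, -0.3]
width: 34.2
grasp_force: 0.0
```

Run:
```python
from h import *
plan([447.5,345.6,50],79.5)
```

```text
shift [-1.  -0.5  1.3] yaw -0.1 | cur yang 79.4 q6 -0.8 t 48.95 w 34.2 p [446.6 346.3  51.3]
```

step_arm([
  [[0,0,0,0,0.1],[0,0,0,0,0],[0,0,0,0,0],[0,0,0,0,0]],
])

```text
t: 49.45
ee_pos: [446.2, 345.6, 51.1]
eef_rot: [-0.29, -3.128, 0.001]
contact_force: [-0.9, -2.5, 4.6]
width: 12.7
grasp_force: 59.8
```

step_arm([
  [[0,0,0,9,0],[0,0,0,18,0],[0,0,0,28,0],[0,0,0,38,0],[0,0,0,48,0],[0,0,0,58,0],[0,0,0,68,0],[0,0,0,77,0],[0,0,0,84,0],[0,0,0,84,0]],
])

```text
t: 50.7
ee_pos: [447.6, 346.6, 51.2]
eef_rot: [2.306, 2.132, 0.005]
contact_force: [2.0, -0.6, 2.2]
width: 12.5
grasp_force: 59.3
```

step_arm([
  [[0,0,0,0,0],[0,0,0,0,0]],
])

```text
t: 50.95
ee_pos: [447.5, 346.6, 51.2]
eef_rot: [2.307, 2.132, 0.005]
contact_force: [4.0, -0.0, 2.7]
width: 12.3
grasp_force: 59.3
```

Run:
```python
from h import *
s=arm.get_state();plan(s['ee_pos'],-5);print(s['contact_force'],s['ft_torque'],s['grasp_force'])
```

```text
shift [0. 0. 0.] yaw 0.5 | cur yang -4.5 q6 0.66 t 50.95 w 12.3 p [447.5 346.6  51.2]
[ 3.97228932 -0.04659849  2.71273381] [-0.02054519 -0.75004492 -0.038741  ] 59.27716612815857
```

step_arm([
  [[0,0,0,0,0.4],[0,0,0,0,0.4],[0,0,-30,0,0.4],[0,0,-80,0,0.4],[0,0,-130,0,0.4],[0,0,-170,0,0.4],[0,0,-180,0,0.4],[0,0,-180,0,0.4],[0,0,-180,0,0.4]],
])

```text
t: 52.08
ee_pos: [444.6, 345.0, 228.0]
eef_rot: [-2.308, -2.13, 0.008]
contact_force: [-0.4, 0.6, 0.3]
width: 34.2
grasp_force: 0.0
```

Run:
```python
from dial import *
plan([447,346,230],-5)
im,c=snap('wrist','w22');np.save('w22',c[2]);a=im.max(2)
u=proj(c,[[447,346,90],[447,346,62],[451,388,54.5],[449,388,60]]);print(u)
h=hsv(im[...,::-1].copy());g=(h[...,0]>50)&(h[...,0]<90)&(h[...,1]>90);yy,xx=np.mgrid[:384,:512];g&=np.hypot(xx-u[2][0],yy-u[2][1])<25
print('green',g.sum(),np.argwhere(g)[:,::-1].min(0) if g.any() else 0,np.argwhere(g)[:,::-1].max(0) if g.any() else 0, plane(c,[cen(g)],54.6) if g.any() else '')
b=u[2].astype(int);x0=b[0]-45
print('cols from',x0,'step2')
for r in range(b[1]-24,b[1]+70,2): print(r,' '.join('%2d'%(v//10) for v in a[r,x0:x0+90:2]))
```

```text
shift [ 1.2  2.3 -2. ] yaw 0.4 | cur yang -4.6 q6 0.66 t 52.08 w 34.2 p [444.6 345.  228. ]
[[257.7 177.9]
 [257.6 172.9]
 [258.2 138.6]
 [256.6 139.1]]
green 44 [257 128] [260 138] [[451.9 394.8  54.6]]
cols from 213 step2
114  6  6  6 24 25 25 25 25 25 25 25 24 24 24 24 24 24 24 24 24 24 24 23 23 23 23 15 15 15 15 15 15 15 14 14 13 13 12 11 11 10 10 10 10 10
116  6  6  6  6 21 25 25 25 25 25 25 25 25 25 25 25 25 25 25 25 25 25 25 25 25 24 15 15 15 16 15 15 15 15 15 15 15 15 15 15 15 15 15 15 14
118  6  6  6  7  6 24 25 25 25 25 25 25 25 25 25 25 25 25 25 25 25 25 25 25 25 25 15 16 16 15 15 15 16 15 15 16 15 15 15 15 15 15 15 15 15
120 18  7  7  7  6  5 25 25 25 25 25 25 25 25 25 25 25 25 24 24 25 25 25 25 25 25 17 15 15 15 15 16 16 16 16 16 15 15 15 15 15 15 15 15 15
122 25 19  7  6  7  7 15 25 25 25 25 25 25 25 25 25 25 25 24 25 25 25 24 24 25 25 24 15 15 15 15 15 16 16 15 15 15 15 15 15 15 15 15 15 15
124 25 25 16  7  7  7 15 25 25 25 25 25 25 25 25 25 25 25 25 25 25 25 25 24 25 25 24 15 16 15 16 15 16 16 15 16 15 15 15 15 15 15 15 15 15
126 25 25 21  7  6  7  5 25 25 25 25 25 25
[... 4956 characters left out ...]
24 24
198 24 24 24 24 24 24 23 23 23 23 23 23 23 23 23 23 23 23 23 23 23 16 16 17 17 20 23 23 23 23 23 23 23 23 23 23 23 23 23 23 24 25 24 24 24
200 24 24 24 24 25 24 24 22 22 22 23 22 23 23 23 23 23 23 22 23 23 23 23 23 23 23 23 23 23 23 23 23 23 23 23 23 23 23 23 24 25 24 24 24 25
202 24 24 24 24 24 24 24 24 23 23 22 22 23 22 23 23 23 23 23 23 23 23 23 23 23 23 23 23 23 23 23 23 23 23 23 23 23 23 24 24 24 24 24 24 25
204 24 24 24 24 24 24 24 24 24 21 23 23 23 23 23 23 23 23 23 23 23 23 23 23 23 23 23 22 23 23 23 23 23 23 23 23 24 24 24 24 24 24 24 24 24
206 24 24 24 24 24 24 24 24 24 24 22 22 23 23 23 23 23 23 23 23 23 23 23 23 23 23 23 23 23 23 23 23 23 23 23 24 25 25 24 24 24 24 24 24 22
```

The pointer (cols 257–260, tip row 141) is in line with the green clip (cols 257–260, inner end row 138). Before pressing I'll check the moulds on the carriage and in the tub.

Run:
```python
from wc import *
im=cv2.imread('pics/w19.png')[...,::-1];moulds(im,(K,D,np.load('w19.npy')))
from m import rects,ct
t,_=snap('top','top4');t=t[...,::-1].copy()
for th in(85,100):
  m=t.copy(); m[:130]=255; m[182:]=255; m[:,:225]=255;m[:,345:]=255
  print(th,rects(m,ct,79,th,60,1800))
d=np.abs(t.astype(int)-cv2.imread('pics/top2.png')).max(2)>35
print('tub change vs top2',d[195:255,362:430].sum(), 'short/long vs top0',(np.abs(t.astype(int)-cv2.imread('pics/top0.png')).max(2)>35)[190:245,275:328].sum())
plan([392.3,406.5,120]);plan([392.3,406.5,50])
```

```text
[ 38 184  70  99] [ 650.5 -146.1] [ 56.4 146.4] 58.6804313659668
[254 161 122 118] [654.9  80.9] [178.4  90.7] 37.49830627441406
[109 148 122 135] [630.6 -41.7] [117.3 147.2] 85.65677642822266
[  0 146  83  17] [ 555.3 -166.1] [87.2 15.9] 87.20402526855469
[118 127 394 133] [577.5 130.1] [431.4 133.6] 77.29503631591797
85 [[619.6 -77.5  94.7  25.6  -1.3 315.5 150.5]]
100 [[546.1  60.2 291.    9.6  89.5 253.1 180.2]
 [619.8 -75.9 101.1  28.8  -1.3 313.6 156.7]
 [620.4  -7.6 100.6  28.3  -3.1 293.2 154. ]
 [622.6  58.5  98.5  27.2  -4.2 272.2 152.5]]
tub change vs top2 1005 short/long vs top0 0
 shift [ 57.2 -56.9 108.3] yaw 0 | cur yang -4.6 q6 0.66 t 52.17 w 34.2 p [444.9 345.2 228.2]
 shift [ 57.4 -56.7 178.3] yaw 0 | cur yang -4.6 q6 0.66 t 52.17 w 34.2 p [444.9 345.2 228.2]
```

Run:
```python
from m import *
t=cv2.imread('pics/top4.png')
m=t.copy(); print(m.max(2)[200:250:3,366:428:3])
for th in (80,90):
  m=t.copy(); k=np.full_like(m,255); k[203:246,370:424]=m[203:246,370:424]; print(th,rects(k,ct,40,th,60,1800))
```

```text
[[108  80  79  80  81  80  80  83  82  83  83  82  81  85  85  81  84  83
   73  68 140]
 [112  84  87  85  84  84  83  84  82  82  80  83  84  81  83  81  84  81
   78  65 133]
 [112  85  88  86  87  87  84  94  93 103 106 106 104  83  79  81  75  77
   80  64 133]
 [107 134 138 127 127 125 123 137 138 135 137 138 133  64  72  62  58  67
   83  62 122]
 [ 99 141 113  67  70  65  61 128 139 137 136 136 122  65  70  74  59  62
   81  63 106]
 [ 97 135  88  69  67  66  57 125 139 139 139 136 124  70  68  93  64  56
   83  62 100]
 [ 92 135  78  65  91  72  58 123 138 139 138 136 125  74  61  93  66  52
   86  64  99]
 [ 82 139  81  64  97  80  55 121 140 139 138 138 123  73  57  95  65  53
   85  61  85]
 [ 71 137  83  59  94  81  57 115 139 139 138 137 133  79  54  91  72  54
   85  67  74]
 [ 70 134  82  58  94  80  56 113 139 140 136 136 135  82  54  89  73  53
   83  68  74]
 [ 69 132  92  61  95  80  56 105 140 138 139 138 135  79  52  90  77  56
   75  70  69]
 [ 68 136  96  60  92  86  77 110 139 138 137 139 136  84  57  83  80  55
   70  78  65]
 [ 63 129  97  77  79  80 112 137 138 137 137 135 136  97  58  79  87  58
   64  75  63]
 [ 69 126  98  85  83  86 131 139 137 136 138 137 137  98  59  78  86  60
   62  80  63]
 [ 68 123 129 129 127 136 139 139 139 138 139 138 140 100  66  74  84  85
  112  80  64]
 [ 73 120 139 138 139 139 139 138 141 140 140 138 137 117  88  93  97 116
  130  97  97]
 [ 73 108 135 140 140 132 130 126 129 126 119 118 112 111 103 103  94  96
   92 104 150]]
80 [[ 407.1 -287.    80.3   43.5    1.1  379.1  221.4]
 [ 401.9 -395.8  122.8   49.8    0.7  412.3  223.2]]
90 [[ 400.8 -286.8   93.5   45.8   -0.6  378.6  224.6]
 [ 405.1 -346.8  175.   135.9   89.6  410.9  220.9]]
```

step_arm([
  [[20,-20,30,0,0],[45,-45,60,0,0],[57,-57,90,0,0],[57,-57,108,0,0],[57,-57,108,0,0],[57,-57,108,0,0],[57,-57,108,0,0]],
])

```text
t: 53.05
ee_pos: [395.4, 407.7, 124.2]
eef_rot: [2.309, 2.13, 0.005]
contact_force: [0.6, 0.0, -0.1]
width: -0.1
grasp_force: 0.0
```

Run:
```python
from h import *
plan([392.3,406.5,50])
s=arm.get_state();R=Ro.from_rotvec(s['eef_rot']).as_matrix();im,c=snap('wrist','w23')
b=proj(c,[[392.3,406.5,68]])[0];print(b)
for r in range(150,250,4): print(r,' '.join('%2d'%(v//10) for v in im[r,225:290:2].max(1)))
for z in (0,10,20,30): print(z,proj(c,[s['ee_pos']+R@[11,0,-z]]))
```

```text
shift [-1.6 -3.1 74.2] yaw 0 | cur yang -4.6 q6 0.81 t 53.05 w -0.1 p [395.4 407.7 124.2]
[251.70443188 202.43547375]
150 20 19 19 19 20 19 20 20 19 18 18 18 19 19 20 19 19 20 20 19 19 18 19 19 19 19 19 19 20 19 11 11 11
154 19 19 19 19 19 19 19 19 19 19 19 19 19 19 19 19 19 19 19 20 19 19 19 19 19 19 19 19 20 11 11 11 12
158 11 11 11 11 11 11 11 11 11 11 12 11 11 11 11 11 11 11 17 17 17 17 11 11 18 19 19 17 17 17 11 11 11
162 11 11 11 11 11 11 11 11 11 11 11 12 11 11 11 12 11 11 11 11 11 12 11 11 11 11 11 11 11 11 11 11 11
166 11 11 11 11 12 13 13 13 13 13 13 12 13 13 13 13 13 13 13 13 13 13 13 13 13 13 13 12 12 13 12 12 12
170 11 11 11 12 13 13 13 13 13 13 13 13 13 13 13 13 13 14 13 13 13 13 13 13 13 13 13 13 14 13 13 13 13
174 11 11 12 19 23 23 23 23 23 16 16 23 22 21 23 23 22 22 22 21 21 20 20 20 18 19 18 17 16 16 15 15 15
178 11 11 13 20 16 16 16 16 16 14  7  7  7  7  6  7 10 19 23 25 25 25 25 25 25 24 24 24 24 24 24 24 24
182 11 11 14 15 16 16  9  6  7  8  8  8  8  8  8  8  8  8  8  8 10 24 25 25 25 25 25 25 25 25 25 25 25
186 11 11 14 15 14  7  7  7  8  7  7  8  8  8  8  8  8 
[... 1023 characters left out ...]
 24 24 24 13 22 22 21 14 13 24 24 24 24 24 15 14 14 15
230 11 15 22 25 25 25 25 25 25 24 11 11 11 11  7  7  7 11 11 11 11 12 24 24 24 24 24 24 24 24 14 14 14
234 11 16 22 25 25 25 25 25 25 20 11 11 11 11  7  7  6 11 11 11 11 11 23 23 23 23 23 23 23 14 14 14  7
238 11 17 23 23  6  6  6  6  6 11 11 11 10 11  6  6  6 10 11 11 11 11  6  7  6  6  6 12 14 14 13  6  6
242 10 18 23  6  6  6  6  6  6 11 10 11 11 11  6  6  6  9 11 10 11 10  7  6  6  6  6  6  7  9  6  7  7
246 11 18 13  6  5  6  6  6  6 10 11 11 11 10  6  6  6  9 11 11 10 10  9  6  6  6  6  6  6  5  6  7  6
0 [[255.12491774 211.00643267]]
10 [[255.10523624 216.53798589]]
20 [[255.08315984 222.74695653]]
30 [[255.05822753 229.76467537]]
```

The fingertips are about 29 mm behind the nominal TCP even when shut, so contact should come at TCP z≈39.

step_arm([
  [[-1.6,-3,40,0,0],[-1.6,-3,70,0,0],[-1.6,-3,80,0,0],[-1.6,-3,80,0,0],[-1.6,-3,80,0,0],[-1.6,-3,80,0,0]],
])

```text
t: 53.85
ee_pos: [391.0, 405.9, 43.7]
eef_rot: [2.308, 2.131, -0.0]
contact_force: [-2.7, -3.3, 4.3]
width: 0.2
grasp_force: 2.3
```

step_arm([
  [[0,0,2,0,0],[0,0,4,0,0],[0,0,6,0,0],[0,0,6,0,0]],
])

```text
t: 54.35
ee_pos: [391.3, 406.1, 42.9]
eef_rot: [2.308, 2.131, -0.003]
contact_force: [-10.1, -10.6, 37.5]
width: 0.1
grasp_force: 18.4
```

The force matches the button's spring (4.3 N near 5 mm), then rises to 37 N at the hard stop, so it is fully pressed. Letting go and backing off.

step_arm([
  [[0,0,0,0,0],[0,0,-20,0,0],[0,0,-60,0,0],[0,0,-110,0,0],[0,0,-160,0,0],[0,0,-200,0,0],[0,0,-200,0,0],[0,0,-200,0,0]],
])

```text
t: 55.35
ee_pos: [390.7, 406.0, 236.1]
eef_rot: [-2.308, -2.131, -0.0]
contact_force: [-0.0, -0.5, -1.3]
width: 0.0
grasp_force: 0.0
```

Run:
```python
from dial import *
from m import rects,ct
s=arm.get_state();print(s['ee_pos'],s['contact_force'])
im,c=snap('wrist','w24');h=hsv(im[...,::-1].copy());a=im.max(2)
u=proj(c,[[451,388,54.5],[447,346,90],[392.3,406.5,68]]);print(u)
yy,xx=np.mgrid[:384,:512]
y=(h[...,0]>20)&(h[...,0]<35)&(h[...,1]>150)&(np.hypot(xx-u[2][0],yy-u[2][1])<25);print('btn',y.sum(),plane(c,[cen(y)],68) if y.any() else 0)
g=(h[...,0]>50)&(h[...,0]<90)&(h[...,1]>90)&(np.hypot(xx-u[0][0],yy-u[0][1])<25);p=np.argwhere(g)[:,::-1];print('green',p.min(0),p.max(0))
w=(a>240)&(np.hypot(xx-u[1][0],yy-u[1][1])<32); 
k=cv2.connectedComponentsWithStats(w.astype(np.uint8)); print('white',k[2][1:].tolist(),k[3][1:].round(1).tolist())
t,_=snap('top','top5');t=t[...,::-1].copy();m=t.copy(); m[:130]=255; m[182:]=255; m[:,:225]=255;m[:,345:]=255
print(rects(m,ct,79,100,60,1800)[:,:5])
print('diff top4/top5 tub+carriage+bench',(np.abs(t.astype(int)-cv2.imread('pics/top4.png')).max(2)>35)[130:255,225:430].sum())
```

```text
[390.7 406.  236.1] [-0.  -0.5 -1.3]
[[301.2 181.3]
 [303.7 220.6]
 [256.5 173.3]]
btn 250 [[392.2 406.2  68. ]]
green [300 172] [303 181]
white [[301, 189, 2, 6, 12], [316, 193, 2, 2, 2], [319, 194, 13, 11, 52], [304, 203, 3, 17, 47], [324, 208, 11, 7, 54], [325, 218, 1, 2, 2], [329, 218, 4, 2, 5], [335, 219, 1, 1, 1], [330, 225, 1, 1, 1], [335, 226, 1, 2, 2], [285, 229, 50, 24, 254]] [[301.5, 191.5], [316.5, 193.5], [324.2, 199.1], [304.9, 210.4], [329.0, 211.2], [325.0, 218.5], [330.6, 218.6], [335.0, 219.0], [330.0, 225.0], [335.0, 226.5], [313.1, 245.3]]
[[546.1  61.8 287.9   9.6  89.5]
 [619.7 -75.9 101.2  28.8  -1.3]
 [620.1  -7.6 101.2  28.3  -3.1]
 [622.4  58.1  98.2  24.8  -2.4]
 [697.7 -58.   67.5  16.1  85.4]]
diff top4/top5 tub+carriage+bench 0
```

```bash
python3 -c "
from bench import arm
print(arm.job_done())"
```

```text
the job is handed in; nothing more can be done
None
```

I handed the job in at about 55 s; the hand-in returned no verdict. By my last measurements both wrong moulds are in the tub, the three 100 mm moulds are in their bays, the red spot is about 1 mm from under the nozzle tip, the pointer is on the green clip, and the button was pressed to its stop and let go. On the way I dragged one held mould about 60 mm along the deck by a mistyped move, then re-placed it with nothing else seen to move.

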